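Pack the red sample pots from the carousel into the latched transport case

ROBOT

A 6-joint arm with a two-finger parallel gripper is mounted at the origin on the work surface. World frame = base frame: x ahead of the robot, y to its left, z up, the work surface at z = 0. Lengths are in m, angles in rad, forces in N, time in s.
With the tool pointing down it reaches from about 0.375 to 0.9 m from the base axis. Payload 3.1 kg.
Tool frame: the origin (TCP) lies on the centre line of the jaws, within the pads' length; the fingertips stand ahead of it and the grasp point (between the pads) lies 3 mm ahead of it (robot.tip_reach is the z of the fingertips in the tool frame, in m); z points along the fingers, y is the line along which they close (so a half turn about z gives the same grasp; the last joint's range is limited). The gripper opens to 87 mm and grips with 3 to 60 N. Pads are 19 mm wide; open, the fingers measure 117 mm over their backs; the gripper's body (75 mm by 190 mm) begins 51 mm behind the grasp point.
Start: joints at [0.922, 0.527, 1.433, -0, 1.181, -0.178], TCP at [0.283, 0.557, 0.245] pointing down, gripper open.
Joint ranges: [-3.08, 3.08], [-0.75, 2.2], [0.22, 2.44], [-1.43, 4.57], [0, 2.65], [-2.85, 2.85]. Speed limits (rad/s): [2.79, 2.79, 3.14, 3.14, 3.14, 3.14].

INTERFACE

Orientations are given as a unit quaternion [x, y, z, w].
In Python, from rig import sensors, eyes, ticket, robot gives the robot as it stands.
- The arm moves only by the tool drive_tool, never from a script. Its argument "deltas" is a list that holds one entry, the list of rows, each a list of 6 numbers: the shift along the tool's x, y, z in mm, then the turn, a rotation vector about the tool's x, y, z in rad. A call has 1 to 8 rows; each row shifts and turns the commanded pose from where the row before left it, along the tool's axes as they then stand; what a row does not reach is not made up. A row lasts 1/12 s, in which the tool goes at most 41.7 mm and 7.16 degrees, less where a joint would pass 70% of its speed; a pose out of reach is approached as far as the arm can. A call is refused whole if a number of a shift passes 41.7 or a number of a turn 0.125, either way. A call with a gripper value outside its range is refused whole. "gripper" is the opening in per cent of the stroke, from 0 (shut) to 100 (fully open), set as the call begins (left out, the last holds). The fingers move at their own pace and stop on an object; "squeeze" is the grip in N (left out, the last holds). Time passes only in rows, so rows that do not move let the fingers close. It gives the time, the measured TCP pose, the force, the opening and the grip force at its end, in the units of the state.
- sensors.get_obs(): the state, without advancing time (a new reading comes with each control period).
- eyes.camera(name): name is "scene" or "side" or "wrist"; returns a dict with "img" (384x512x3 uint8, red, green, blue), "fov_y" (degrees; the focal length in pixels is half the picture's height over the tangent of half this angle, whatever the lens; pixels are square), "cx", "cy" (the principal point, pixels), "xyz" and "attitude" of the camera in the world; the wrist camera has in their place "hand_eye" (4x4, takes a point from camera to tool coordinates, whose origin is the TCP and whose axes are the flange's). Camera axes: x right, y up, looking along -z (the intrinsics and any distortion apply to the point x, -y, -z); pixel columns grow to the right and rows downward; lengths in m; the calibration is good to about 2 mm. A picture is of the moment at which its call begins: read the wrist's pose just before it. There is no depth.
- ticket.hand_in(): hands the job in; it is judged then, once.
The state is a dict: "time": time; "q": joint angles; "joint_velocities": joint speeds; "joint_torque": joint torques, N m; "position": TCP position; "tool_rot": TCP orientation; "ft_force": force on the tool from outside, world axes, zero at the start; "moment": the same for the moment, N m; "grip_width": finger opening in m; "grip_force": force on a finger pad.
Only numpy, scipy, OpenCV 4.12 (cv2) and the standard library are available. Lean on these libraries where they do the work, as an engineer would, in place of code of your own. Each camera call takes 0.05 s, during which the arm holds its last target. There are 200 camera calls.

TASK

Pack every red sample pot into the white transport case: pinch the two orange buttons on its lid together to unlatch it, lift the lid off and lay it flat on the blue mat, then stand each red pot upright on the floor of the case - the one on the bench and those on the carousel, which you turn by its black grip until the pot you want is in the gap of the wire guard, since only there can it be lifted out. When all red pots are in, put the lid back on, fully down and latched on both sides. Leave the blue pots in their nests on the carousel and everything else on the bench where it stands.

Things in the scene. Friction and masses are not known exactly. Their poses are not given: they have to be found in the camera images.
- case: white transport case fixed to the bench, 196 x 196 mm, walls 70 mm high and 10 mm thick; inside 176 x 176 mm, grey floor 6 mm above the bench; four pots fit two by two (centres 42 mm either side of the middle along x and y). Origin: centre of the underside, z up. An orange keeper bridge stands on the middle of each of its two y walls
- keeper_left (a point): on the case's +y wall: middle of the underside of the orange keeper bar, 78.5 mm above the bench and 99.5 mm from the case's middle. The bar is 60 mm long (x), 12 mm wide (y), 8 mm thick; its inner edge is 93.5 mm from the middle; its two posts leave 40 mm free between them. A tongue of the lid locks under it. The -y wall has the same
- lid: grey lid plate, 190 (x) x 180 (y) x 8 mm, with a black handle frame on its middle (two end cheeks 78 mm apart over their outer faces in x, 42 mm wide in y, top 44 mm above the underside); 0.29 to 0.45 kg. Origin: centre of the plate's underside, z up. Starts latched on the case, origin 70 mm above the case's, axes parallel to the case's. The sprung buttons stand between the cheeks
- button_left (a joint): travel of the orange button on the lid's +y side: 0 = out, 0.010 m = fully in; spring 4 N at rest, 8 N fully in; a grip of 25 N or more keeps both in and carries the lid. The steel tongue on the same side moves with it. When let go it springs out by itself
- button_right (a joint): the same for the orange button and tongue on the lid's -y side, the mirror image of the +y side
- button_left_face (a point): middle of the outer (+y of the lid) face of the left button; the face is 48 mm long (x) and 30 mm high, from 11.5 to 41.5 mm above the lid's underside. The two outer faces are 66 mm apart when out, 46 mm when both are fully in, and stand proud of the black cheeks even then; the plate's top is 18.5 mm below this point
- tongue_left_tip (a point): tip of the left steel tongue, 28 mm wide in x, 1.5 to 6.5 mm above the lid's underside: 100.5 mm from the lid's middle when out, 90.5 mm when its button is fully in. With both buttons held in, the lid passes up or down between the keepers (3 mm to spare each side). Pressing the lid down with the buttons out does not latch it: the tongues catch on top of the keepers
- mat: blue mat fixed to the bench, 210 x 210 mm, 3 mm thick: where the lid is to lie. Origin: centre of its underside; axes along its edges
- carousel: fixed base of the carousel, a grey disc 270 mm across, with a wire guard; origin: centre of the underside, on the turning axis. Its -x direction, marked by a yellow tab on the rim, is the gap of the guard. Three 8 mm wire posts carry the guard, 139 mm from the axis, in the directions of the carousel's +x and 125 degrees either side of it
- guard_gap (a point): middle of the gap in the wire guard, 95 mm from the axis, 94 mm above the bench: a pot right under it can be lifted straight up. The guard is an 8 mm wire on a circle of 95 mm radius, 90 to 98 mm above the bench, over the middles of the pots, open only within 38 degrees either side of this point
- turntable: white turntable of the carousel, 252 mm across, turning about z (two turns either way from the start; stays where it is left, friction about 0.08 N m). Origin on the axis, 14 mm above the bench; its own x and y axes turn with it. Six nests every 60 degrees from its own x axis, 95 mm out: square frames 64 mm wide inside, 10 mm high, in which pots stand 22 mm above the bench
- turn_grip (a point): middle of the black grip bar on the turntable's axis, for turning it: 56 mm long along the turntable's own x axis, 16 mm thick, 38 mm high, from 68 to 106 mm above the bench; this point is 87 mm above the bench. The round hub below it is 40 mm across and reaches 74 mm above the bench
- red1: red sample pot: white round pot 60 mm across with a red lid, 35 mm high, and a round red knob on it, 26 mm across and 24 mm high (59 mm in all); about 0.12 kg, low centre of mass. Origin: centre of the underside, z along the pot's axis. Standing in one of the nests on the carousel; may be absent
- red2: another red pot like red1, in a nest on the carousel; may be absent
- red3: another red pot like red1, in a nest on the carousel; may be absent
- red4: another red pot like red1, always present, standing on the bench on the robot's side of the equipment
- blue1: pot of the same shape with a blue lid and knob, in a nest on the carousel; it stays there
- blue2: pot of the same shape with a blue lid and knob, in a nest on the carousel; it stays there
- dish: yellow round dish, 80 mm across, 16 mm high, on the bench in front; origin at the centre of its underside; leave alone
- reagent: amber bottle 60 mm across, 110 mm high, behind the equipment; leave alone
- jar: clear jar 68 mm across, 90 mm high, behind the equipment; leave alone
- kit: white test kit box 110 x 60 x 28 mm, on the left; leave alone
- timer: grey timer 70 x 70 x 25 mm, on the right; leave alone
Not all that is in view belongs to the job. Leave any green or yellow look-alike of the red2 alone.

How it is judged:
By the outcome, as a careful person would: the job done as asked, in the order asked, and still so for the second after the job is handed in, with the robot touching nothing.
Of red1, red2, red3 only 2 to 3 are there at a start; the rules pass over those that are not, and their reading is None.
At some moment in a run one of red4 may be knocked a few centimetres aside while the robot is not near it.
Once in a run the grip may slacken for a moment while it holds something.
It also fails if it takes over 210 s, if anything falls off the work surface, if the arm or the gripper's body presses on something with over 40 N, if the wrist force passes 120 N, or if a joint passes its speed limit or range.

## Working session

There is one attempt and no reset: what is moved stays moved. The work goes in short steps, Python scripts to look and compute and a tool call to move; the robot and the scene stay as the last step left them, time stands still between calls to the robot, and variables do not carry over. Pictures are saved under pics/ and viewed, at most 14 in all, crops included, and the job is handed in when it is done.

Besides the shell and the picture viewer there is one more tool, called after "Emit:" as name(argument=value, ...) on one line, values as JSON. drive_tool: Moves the arm, as the interface text tells. Its arguments: {"type":"object","properties":{"deltas":{"type":"array"},"gripper":{"type":"number"},"squeeze":{"type":"number"}},"required":["deltas"]}

```bash
ls; mkdir -p pics
cat > h.py <<'E'
from rig import sensors, eyes, ticket, robot
import numpy as np, cv2, time
from scipy.spatial.transform import Rotation as R
def shot(n,name=None):
    o=sensors.get_obs(); c=eyes.camera(n)
    if name: cv2.imwrite('pics/'+name+'.png',c['img'][:,:,::-1])
    return o,c
E
python3 - <<'E'
from h import *
print(sensors.get_obs(), robot.tip_reach)
for n in ('scene','side','wrist'):
    o,c=shot(n,n+'0'); print({k:v for k,v in c.items() if k!='img'})
a=[cv2.imread(f'pics/{n}0.png') for n in('scene','side')]
E
```

```text
pics
{'time': 0.0, 'q': array([ 9.22496598e-01,  5.28457717e-01,  1.43393690e+00, -2.40581725e-05,
        1.18137604e+00, -1.78488351e-01]), 'joint_velocities': array([ 1.75856917e-03,  9.85813675e-05, -1.95779068e-03,  1.28143724e-04,
       -6.20510076e-04,  2.90344468e-03]), 'joint_torque': array([-7.43627988e-04, -4.40040386e+01, -1.76593119e+01,  6.33063563e-02,
        5.83057408e-02, -1.19723400e-04]), 'position': array([0.28249205, 0.55673002, 0.24356577]), 'tool_rot': array([ 2.32746675e-01,  9.72536786e-01, -1.00173557e-03, -4.27287030e-04]), 'ft_force': array([-1.22173322, -1.2095104 ,  0.23585426]), 'moment': array([ 0.00157027,  0.02272308, -0.03143494]), 'grip_force': 0.0, 'grip_width': 0.08708499419665253} 0.022
{'fov_y': 51.114622850257874, 'cx': 253.87093312326456, 'cy': 187.4803946898186, 'xyz': array([1.05817572, 0.98114167, 0.8680496 ]), 'attitude': array([0.11902861, 0.43610237, 0.86378404, 0.22253996])}
{'fov_y': 46.804209122979444, 'cx': 256.89664395057395, 'cy': 193.3218449314526, 'xyz': array([ 0.0794538 , -0.86406237,  1.16299156]), 'attitude': array([ 0.37646427, -0.08022649, -0.20738958,  0.89934861])}
{'fov_y': 69.85511683981925, 'cx': 258.9588074640953, 'cy': 192.79791171744054, 'hand_eye': array([[-1.10694000e-03,  9.64404948e-01,  2.64427439e-01,
         7.20450346e-02],
       [ 9.99999284e-01,  1.18749232e-03, -1.44781740e-04,
         3.07290941e-04],
       [-4.53633779e-04,  2.64427089e-01, -9.64405573e-01,
        -1.39830136e-01],
       [ 0.00000000e+00,  0.00000000e+00,  0.00000000e+00,
         1.00000000e+00]])}
```

View pics/scene0.png

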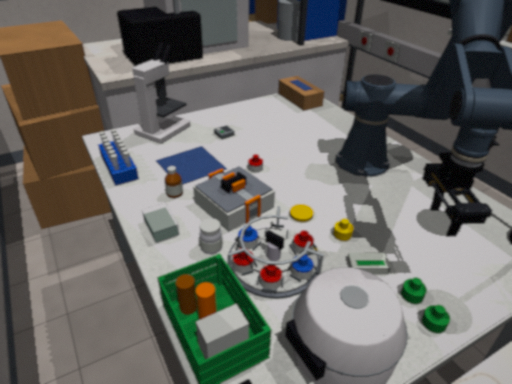

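View pics/side0.png

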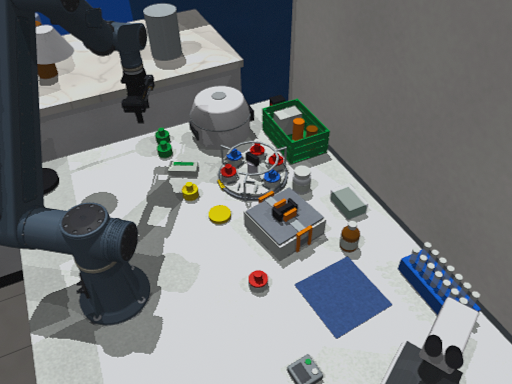

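Scene: bench red pot at (256,162), mat at (192,164), case (235,192), carousel (275,255) with three red pots (303,240), (243,260), (271,273) and two blue. Side view agrees. Next, a magnified pair.

```bash
python3 - <<'E'
import cv2,numpy as np
a=cv2.imread('pics/scene0.png')[140:300,150:350]; b=cv2.imread('pics/side0.png')[130:340,200:400]
a=cv2.resize(a,None,fx=4,fy=4,interpolation=cv2.INTER_CUBIC)[:600]
cv2.imwrite('pics/sc.png',a[:600]); cv2.imwrite('pics/si.png',cv2.resize(b,None,fx=2.85,fy=2.85,interpolation=cv2.INTER_CUBIC))
E
cat >> h.py <<'E'
def proj_setup(o,c):
    f=192/np.tan(np.radians(c['fov_y']/2))
    if 'xyz' in c: p=c['xyz'];M=R.from_quat(c['attitude']).as_matrix()
    else:
        T=np.eye(4);T[:3,:3]=R.from_quat(o['tool_rot']).as_matrix();T[:3,3]=o['position'];T=T@c['hand_eye'];p=T[:3,3];M=T[:3,:3]
    return f,p,M
def ray(o,c,u,v):
    f,p,M=proj_setup(o,c); d=M@np.array([(u-c['cx'])/f,-(v-c['cy'])/f,-1]); return p,d
def onz(o,c,u,v,z):
    p,d=ray(o,c,u,v); return (p+d*(z-p[2])/d[2]).round(4)
def pix(o,c,X):
    f,p,M=proj_setup(o,c); q=M.T@(np.asarray(X)-p); return np.array([c['cx']+f*q[0]/-q[2],c['cy']-f*q[1]/-q[2]]).round(1)
def blobs(img,lo,hi,amin=20):
    h=cv2.cvtColor(img,cv2.COLOR_RGB2HSV); m=cv2.inRange(h,np.array(lo),np.array(hi))
    if lo[0]==0: m|=cv2.inRange(h,np.array([172,lo[1],lo[2]]),np.array([180,255,255]))
    n,l,s,ce=cv2.connectedComponentsWithStats(m); return [(s[i,4],ce[i].round(1),s[i,:4]) for i in range(1,n) if s[i,4]>=amin],m
RED=([0,170,60],[4,255,255]);BLUE=([100,150,60],[125,255,255])
E
python3 - <<'E'
from h import *
for n in('scene','side'):
    o,c=shot(n)
    for nm,C in(('red',RED),('blue',BLUE),('orange',([5,190,100],[17,255,255])),('yellow',([24,150,100],[34,255,255]))):
        for a,ce,bb in blobs(c['img'],*C,25)[0]: print(n,nm,a,ce,onz(o,c,*ce,.045 if nm!='orange' else .085))
E
```

```text
scene red 89 [255.4 160.9] [ 0.413  -0.1405  0.045 ]
scene red 168 [302.2 238.7] [0.501  0.2977 0.045 ]
scene red 175 [242.1 259. ] [0.6953 0.2849 0.045 ]
scene red 271 [270.5 273.6] [0.6533 0.3685 0.045 ]
scene blue 1201 [321.6  18.1] [-1.1395 -1.7859  0.045 ]
scene blue 577 [119.2 167.2] [ 0.8782 -0.3408  0.045 ]
scene blue 108 [185.  166.3] [ 0.6624 -0.2318  0.045 ]
scene blue 143 [249.8 234.6] [0.6287 0.2082 0.045 ]
scene blue 230 [303.  264.2] [0.5572 0.3824 0.045 ]
scene orange 26 [215.5 172.5] [ 0.6031 -0.0863  0.085 ]
scene orange 31 [228.6 176. ] [ 0.5726 -0.0456  0.085 ]
scene orange 60 [172.3 177.8] [ 0.7456 -0.1264  0.085 ]
scene orange 100 [238.3 184.4] [0.566  0.0138 0.085 ]
scene orange 89 [252.  204.1] [0.5768 0.1274 0.085 ]
scene orange 169 [184.6 281.2] [0.8741 0.3167 0.085 ]
scene orange 447 [205.9 297.4] [0.8477 0.3879 0.085 ]
scene yellow 292 [301.2 212.5] [0.4345 0.1964 0.045 ]
scene yellow 270 [344.  228.9] [0.364  0.3232 0.045 ]
side red 114 [256.8 149.4] [0.6641 0.3829 0.045 ]
side red 52 [272.1 159.1] [0.6915 0.3028 0.045 ]
side red 33 [280.  160.2] [0.7159 
[... 364 characters left out ...]
   0.045 ]
side blue 27 [368.  279.6] [ 0.6952 -0.3179  0.045 ]
side blue 31 [304.7 280.6] [ 0.5242 -0.2379  0.045 ]
side blue 40 [476.1 306.9] [ 0.9143 -0.5276  0.045 ]
side orange 64 [298.3 121. ] [0.8766 0.4285 0.085 ]
side orange 50 [311.5 128.4] [0.8991 0.3603 0.085 ]
side orange 41 [265.7 195.3] [0.5627 0.1002 0.085 ]
side orange 36 [279.1 202.3] [0.5883 0.0501 0.085 ]
side orange 47 [289.4 211.6] [ 0.5989 -0.003   0.085 ]
side orange 59 [303.5 230.7] [ 0.5993 -0.0956  0.085 ]
side orange 37 [345.5 230.6] [ 0.7188 -0.1541  0.085 ]
side yellow 30 [220.6 183.7] [0.4593 0.2632 0.045 ]
side yellow 135 [189.2 188.7] [0.347  0.2895 0.045 ]
side yellow 296 [219.4 213.2] [0.3995 0.1287 0.045 ]
```

View pics/sc.png

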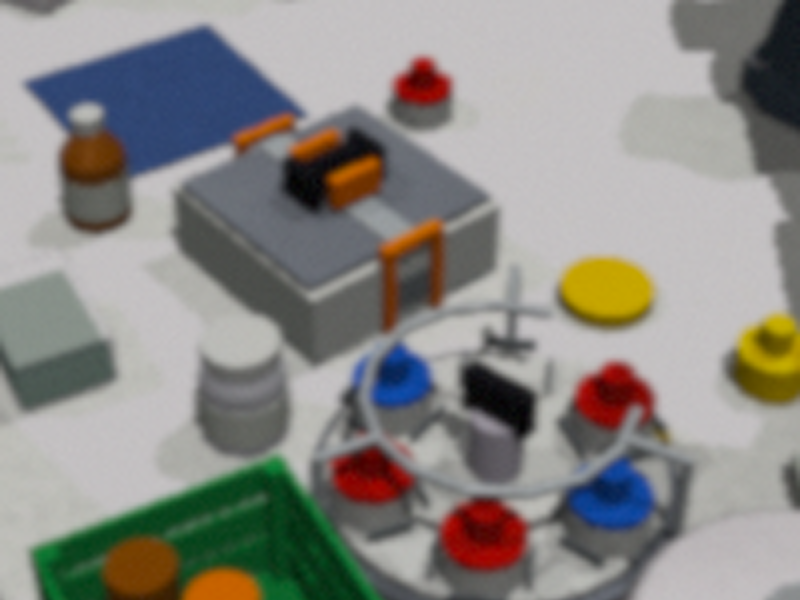

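View pics/si.png

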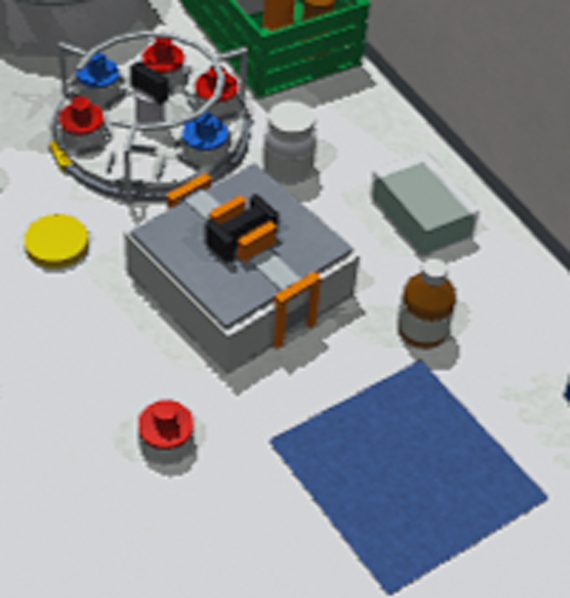

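The crops show: case with keepers at scene crop (265,133)/(415,250), empty nest facing the case, grip bar, mat corners clear in the side crop. Triangulating.

```bash
cat >> h.py <<'E'
def tri(rays):
    A=np.zeros((3,3));b=np.zeros(3)
    for p,d in rays:
        d=d/np.linalg.norm(d);P=np.eye(3)-np.outer(d,d);A+=P;b+=P@p
    X=np.linalg.solve(A,b); return X.round(4), round(1e3*max(np.linalg.norm(np.cross(X-p,d/np.linalg.norm(d))) for p,d in rays),1)
E
python3 - <<'E'
from h import *
o,s=shot('scene'); _,t=shot('side')
for nm,a,b in(('red4',(255.4,160.9),(257.6,278.6)),('rA',(302.2,238.7),(228.2,170.5)),('rB',(270.5,273.6),(256.8,149.4)),('rC',(242.1,259),(275,159.5)),('b1',(249.8,234.6),(271.6,176)),('b2',(303,264.2),(234.1,154.8))):
    print(nm,*tri([ray(o,s,*a),ray(o,t,*b)]))
S=lambda u,v:(150+u/4,140+v/4); T=lambda u,v:(200+u/2.85,130+v/2.85)
for nm,a,b in(('keepL',(412,237),(190,190)),('keepR',(265,132),(298,288)),('gripbar end1',(466,370),(135,68)),('end2',(532,400),(165,85)),('lidc',(355,107),(228,322)),('lidc2',(497,203),(130,237)),('lidc3',(315,285),(253,167)),('lidc4',(180,188),(355,255))):
    print(nm,*tri([ray(o,s,*S(*a)),ray(o,t,*T(*b))]))
print('mat side',[onz(o,t,*T(*p),.003) for p in((420,361),(272,440),(390,595),(547,496))])
print('mat scene',[onz(o,s,*S(*p),.003) for p in((25,82),(208,26),(302,112))])
print('tab',onz(o,t,220.6,183.7,.01))
E
```

```text
red4 [ 0.4037 -0.1601  0.0312] 1.7
rA [0.5084 0.3065 0.0557] 0.2
rB [0.6586 0.3742 0.0534] 1.3
rC [0.6976 0.2897 0.0506] 0.2
b1 [0.6373 0.2127 0.0524] 5.3
b2 [0.5643 0.3865 0.0521] 3.0
keepL [0.5619 0.0995 0.0795] 3.7
keepR [ 0.6013 -0.0926  0.0788] 3.4
gripbar end1 [0.6019 0.2915 0.1109] 17.7
end2 [0.6006 0.2978 0.0834] 25.1
lidc [ 0.5105 -0.0972  0.0738] 3.4
lidc2 [0.4688 0.0756 0.0643] 5.4
lidc3 [0.6527 0.1075 0.0717] 4.1
lidc4 [ 0.6921 -0.0689  0.0653] 3.6
mat side [array([ 0.7109, -0.1955,  0.003 ]), array([ 0.5085, -0.2138,  0.003 ]), array([ 0.5247, -0.4204,  0.003 ]), array([ 0.7308, -0.3991,  0.003 ])]
mat scene [array([ 0.7274, -0.3873,  0.003 ]), array([ 0.5233, -0.4027,  0.003 ]), array([ 0.508, -0.208,  0.003])]
tab [0.4712 0.2985 0.01  ]
```

Emit:
drive_tool(deltas=[[[-32.5, -22.5, -3.8, 0, 0, 0], [-32.5, -22.5, -3.8, 0, 0, 0], [-32.5, -22.5, -3.8, 0, 0, 0], [-32.5, -22.5, -3.8, 0, 0, 0], [-32.5, -22.5, -3.8, 0, 0, 0], [-32.5, -22.5, -3.8, 0, 0, 0], [-32.5, -22.5, -3.8, 0, 0, 0], [-32.5, -22.5, -3.8, 0, 0, 0]]], gripper=100)

```text
time: 1.02
position: [0.4338, 0.2774, 0.2753]
tool_rot: [0.233, 0.973, 0.0, 0.0]
ft_force: [-0.1, 0.2, 0.7]
grip_width: 0.0871
grip_force: 0.0
```

Emit:
drive_tool(deltas=[[[-32.5, -22.5, -3.8, 0, 0, 0], [-32.5, -22.5, -3.8, 0, 0, 0], [-32.5, -22.5, -3.8, 0, 0, 0], [-32.5, -22.5, -3.8, 0, 0, 0], [-32.5, -22.5, -3.8, 0, 0, 0], [-32.5, -22.5, -3.8, 0, 0, 0], [-32.5, -22.5, -3.8, 0, 0, 0], [-32.5, -22.5, -3.8, 0, 0, 0]]])

```text
time: 1.68
position: [0.5842, -0.0011, 0.3057]
tool_rot: [0.233, 0.973, 0.0, 0.0]
ft_force: [1.8, -0.4, -0.3]
grip_width: 0.0873
grip_force: 0.0
```

Emit:
drive_tool(deltas=[[[0, 0, 0, 0, 0, 0.1235], [0, 0, 0, 0, 0, 0.1235], [0, 0, 0, 0, 0, 0.1235], [0, 0, 0, 0, 0, 0.1235], [0, 0, 0, 0, 0, 0.1235], [0, 0, 0, 0, 0, 0.1235], [0, 0, 0, 0, 0, 0.1235], [0, 0, 0, 0, 0, 0.1235]]])

```text
time: 2.35
position: [0.5835, 0.0008, 0.3053]
tool_rot: [0.668, 0.744, -0.0, -0.0]
ft_force: [-0.2, 1.0, 0.3]
grip_width: 0.0871
grip_force: 0.0
```

Emit:
drive_tool(deltas=[[[0, 0, 0, 0, 0, 0.1235], [0, 0, 0, 0, 0, 0.1235], [0, 0, 0, 0, 0, 0.1235], [0, 0, 0, 0, 0, 0.1235], [0, 0, 0, 0, 0, 0.1235], [0, 0, 0, 0, 0, 0.1235], [0, 0, 0, 0, 0, 0.1235], [0, 0, 0, 0, 0, 0.1235]]])

```text
time: 3.02
position: [0.5835, 0.0009, 0.3053]
tool_rot: [0.941, 0.338, -0.0, -0.0]
ft_force: [0.1, 0.5, -0.5]
grip_width: 0.0868
grip_force: 0.0
```

Emit:
drive_tool(deltas=[[[0, 0, 0, 0, 0, 0.1235], [0, 0, 0, 0, 0, 0.1235], [0, 0, 0, 0, 0, 0.1235], [0, 0, 0, 0, 0, 0.1235]]])

```text
time: 3.35
position: [0.5835, 0.0009, 0.3054]
tool_rot: [0.995, 0.098, -0.0, -0.0]
ft_force: [0.7, 0.3, -0.3]
grip_width: 0.0871
grip_force: 0.0
```

Run:
```python
from h import *
o,c=shot('wrist','w1'); print(o['position'],R.from_quat(o['tool_rot']).as_matrix().round(3))
for a,ce,bb in blobs(c['img'],[5,190,60],[17,255,255],30)[0]: print(a,ce,bb,onz(o,c,*ce,.0865),onz(o,c,*ce,.1115))
for a,ce,bb in blobs(c['img'],*RED)[0]: print('red',a,ce,onz(o,c,*ce,.035))
```

```text
[0.58350175 0.00090732 0.30536987] [[ 0.981  0.194 -0.   ]
 [ 0.194 -0.981  0.   ]
 [-0.    -0.    -1.   ]]
46 [386.8  69.2] [381  62  12  14] [ 0.7397 -0.1251  0.0865] [ 0.7337 -0.1153  0.1115]
35 [385.6  79. ] [382  74  11  11] [ 0.7289 -0.1271  0.0865] [ 0.7237 -0.1172  0.1115]
37 [392.6  84.7] [387  79  10  13] [ 0.7243 -0.1375  0.0865] [ 0.7194 -0.1269  0.1115]
43 [402.1  91.9] [395  86  15  12] [ 0.7187 -0.1516  0.0865] [ 0.7142 -0.14    0.1115]
38 [237.4 164.6] [233 159   7  17] [0.5908 0.0315 0.0865] [0.5952 0.0304 0.1115]
124 [329.3 184.5] [325 172   9  23] [ 0.5881 -0.0941  0.0865] [ 0.5927 -0.0864  0.1115]
129 [277.1 184.8] [273 174   8  22] [ 0.5741 -0.0255  0.0865] [ 0.5797 -0.0226  0.1115]
red 750 [63.  32.5] [0.7118 0.2929 0.035 ]
red 480 [ 6.  61.9] [0.6601 0.369  0.035 ]
red 261 [52.9 54.6] [0.6818 0.3061 0.035 ]
red 1201 [ 42.3 178.9] [0.5026 0.3218 0.035 ]
red 673 [330.  284.8] [ 0.4092 -0.1563  0.035 ]
```

View pics/w1.png

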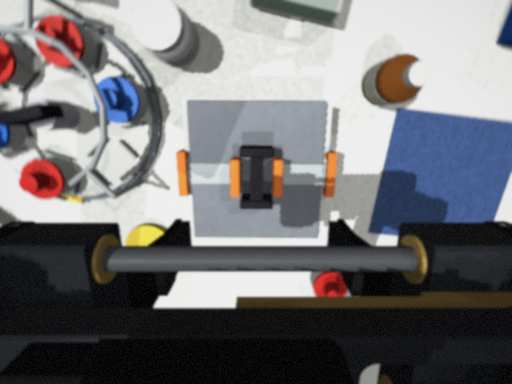

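The wrist view shows the lid square to the picture: keepers at (183,173) and (331,173), buttons at (236,177) and (278,178); the case yaw matches the tool's.

```bash
cat >> h.py <<'E'
def to(o,target,yaw=None):
    """tool-frame mm shift to world target; tool x-axis yaw change -> rot about tool z"""
    M=R.from_quat(o['tool_rot']).as_matrix(); d=M.T@(np.asarray(target)-o['position'])*1e3
    cur=np.arctan2(M[1,0],M[0,0]); return d.round(1), None if yaw is None else round(-((yaw-cur+np.pi)%(2*np.pi)-np.pi),4)
E
python3 - <<'E'
from h import *
o,c=shot('wrist')
k=[onz(o,c,183,173,.0865),onz(o,c,331,173.5,.0865)]; b=[onz(o,c,236,177,.1115),onz(o,c,278,178,.1115)]
print('keep',k,(k[0]+k[1])/2,np.linalg.norm(k[0]-k[1])); print('btn',b,(b[0]+b[1])/2,np.linalg.norm(b[0]-b[1]))
L=[onz(o,c,*p,.078) for p in((188,100),(327,100),(323,237),(193,237))]; print(L,np.mean(L,0))
for i in range(4): print(np.linalg.norm(L[i]-L[i-1]),np.degrees(np.arctan2(*(L[i]-L[i-1])[1::-1])))
h=cv2.cvtColor(c['img'],cv2.COLOR_RGB2HSV); m=cv2.inRange(h,np.array([5,150,50]),np.array([17,255,255]))
n,l,s,ce=cv2.connectedComponentsWithStats(m)
for i in range(1,n):
  if s[i,4]>40:
    r=cv2.minAreaRect(np.argwhere(l==i)[:,::-1].astype(np.float32)); print(s[i,4],ce[i].round(1),r)
mid=(k[0]+k[1])/2; print(to(o,[mid[0],mid[1],.1]))
E
```

```text
keep [array([0.5662, 0.1003, 0.0865]), array([ 0.6027, -0.0925,  0.0865])] [0.58445 0.0039  0.0865 ] 0.1962245907117658
btn [array([0.5797, 0.0293, 0.1115]), array([ 0.5883, -0.022 ,  0.1115])] [0.584   0.00365 0.1115 ] 0.052015862965060965
[array([0.6589, 0.1073, 0.078 ]), array([ 0.6923, -0.0658,  0.078 ]), array([ 0.5088, -0.1077,  0.078 ]), array([0.4732, 0.077 , 0.078 ])] [0.5833 0.0027 0.078 ]
0.1881557333699933 9.267081775337449
0.17629285294645383 -79.07887483513305
0.18822289977577117 -167.13771632781345
0.1880995746938307 100.90968695382871
1206 [393.  78.] ((395.12872314453125, 76.78712463378906), (44.77667236328125, 41.49304962158203), 84.2894058227539)
372 [330.4 172.3] ((330.1470031738281, 172.5882110595703), (9.28027629852295, 43.333518981933594), 4.39870548248291)
361 [182.6 173.5] ((182.59423828125, 173.55487060546875), (43.223716735839844, 9.165000915527344), 86.53176879882812)
367 [277.1 176.5] ((277.0726318359375, 176.53973388671875), (9.51199722290039, 39.04730224609375), 2.12109637260437)
365 [235.3 177.1] ((235.37889099121094, 177.00367736816406), (38.07342529296875, 9.843966484069824), 88.26429748535156)
46 [331.1 297.3] ((331.5, 297.0), (2.0, 25.0), 90.0)
(array([  1.5,  -2.8, 205.3]), None)
```

Emit:
drive_tool(deltas=[[[1.5, -2.8, 30, 0, 0, 0], [0, 0, 40, 0, 0, 0], [0, 0, 40, 0, 0, 0], [0, 0, 40, 0, 0, 0], [0, 0, 30, 0, 0, 0], [0, 0, 15, 0, 0, 0], [0, 0, 5, 0, 0, 0], [0, 0, 0, 0, 0, 0]]])

```text
time: 4.12
position: [0.5837, 0.004, 0.1039]
tool_rot: [0.995, 0.102, -0.001, -0.0]
ft_force: [-0.1, -1.4, 0.3]
grip_width: 0.087
grip_force: 0.0
```

Emit:
drive_tool(deltas=[[[0, 0, 0, 0, 0, 0], [0, 0, 0, 0, 0, 0], [0, 0, 0, 0, 0, 0], [0, 0, 0, 0, 0, 0], [0, 0, 0, 0, 0, 0], [0, 0, 0, 0, 0, 0], [0, 0, 0, 0, 0, 0], [0, 0, 0, 0, 0, 0]]], gripper=0, squeeze=45)

```text
time: 4.78
position: [0.5853, 0.0041, 0.107]
tool_rot: [0.995, 0.101, 0.001, 0.0]
ft_force: [-0.8, 2.4, 7.0]
grip_width: 0.0452
grip_force: 45.0
```

Emit:
drive_tool(deltas=[[[0, 0, -4, 0, 0, 0], [0, 0, -6, 0, 0, 0], [0, 0, -10, 0, 0, 0], [0, 0, -15, 0, 0, 0], [0, 0, -20, 0, 0, 0], [0, 0, -20, 0, 0, 0], [0, 0, -20, 0, 0, 0], [0, 0, -15, 0, 0, 0]]])

```text
time: 5.45
position: [0.5846, 0.0038, 0.2173]
tool_rot: [0.995, 0.101, 0.001, 0.0]
ft_force: [0.7, 0.9, -4.1]
grip_width: 0.0447
grip_force: 45.0
```

Run:
```python
from h import *
o,c=shot('side','s2'); print(o['position'],o['grip_width'],o['ft_force'],to(o,[.618,-.307,.215],.085))
cv2.imwrite('pics/s2c.png',cv2.resize(c['img'][130:345,190:410,::-1],None,fx=2.2,fy=2.2))
```

```text
[0.58459949 0.00384271 0.21726432] 0.04468917986714487 [ 0.70340622  0.86018644 -4.0765351 ] (array([-29.6, 311.2,   2.4]), np.float64(0.117))
```

View pics/s2c.png

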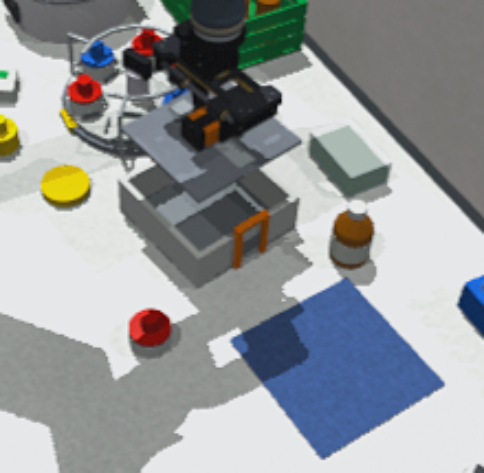

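Lid is up and clear of the case; carrying it to the mat.

Emit:
drive_tool(deltas=[[[-3.5, 20, 0, 0, 0, 0], [-3.5, 36, 0, 0, 0, 0], [-3.5, 36, 0, 0, 0, 0], [-3.5, 36, 0, 0, 0, 0], [-3.5, 36, 0, 0, 0, 0], [-3.5, 36, 0, 0, 0, 0], [-3.5, 36, 0, 0, 0, 0], [-3.5, 36, 0, 0, 0, 0]]])

```text
time: 6.17
position: [0.6108, -0.2696, 0.2145]
tool_rot: [0.995, 0.101, -0.001, -0.001]
ft_force: [0.1, -0.5, -3.1]
grip_width: 0.0446
grip_force: 45.0
```

Emit:
drive_tool(deltas=[[[-1.6, 26, 0, 0, 0, 0], [0, 13.2, 0, 0, 0, 0], [0, 0, 15, 0, 0, 0.06], [0, 0, 30, 0, 0, 0.057], [0, 0, 35, 0, 0, 0], [0, 0, 35, 0, 0, 0], [0, 0, 20, 0, 0, 0], [0, 0, 10, 0, 0, 0]]])

```text
time: 6.83
position: [0.615, -0.3041, 0.0655]
tool_rot: [0.999, 0.043, -0.004, -0.003]
ft_force: [0.4, 0.8, -4.4]
grip_width: 0.0449
grip_force: 45.0
```

Emit:
drive_tool(deltas=[[[0, 0, 10, 0, 0, 0], [0, 0, 6, 0, 0, 0], [0, 0, 4, 0, 0, 0], [0, 0, 0, 0, 0, 0]]])

```text
time: 7.17
position: [0.6183, -0.307, 0.0507]
tool_rot: [0.999, 0.042, 0.0, 0.0]
ft_force: [-0.3, 0.3, -3.3]
grip_width: 0.045
grip_force: 45.0
```

Emit:
drive_tool(deltas=[[[0, 0, 4, 0, 0, 0], [0, 0, 3, 0, 0, 0], [0, 0, 2.5, 0, 0, 0], [0, 0, 0, 0, 0, 0], [0, 0, 0, 0, 0, 0]]])

```text
time: 7.58
position: [0.6178, -0.3069, 0.0409]
tool_rot: [0.999, 0.042, -0.0, 0.0]
ft_force: [-0.1, 0.5, -3.4]
grip_width: 0.045
grip_force: 45.0
```

Emit:
drive_tool(deltas=[[[0, 0, 1.5, 0, 0, 0], [0, 0, 1, 0, 0, 0], [0, 0, 0, 0, 0, 0]]])

```text
time: 7.83
position: [0.6182, -0.3071, 0.0401]
tool_rot: [0.999, 0.042, 0.0, 0.0]
ft_force: [-2.5, 2.2, 3.7]
grip_width: 0.0448
grip_force: 45.0
```

Emit:
drive_tool(deltas=[[[0, 0, 0, 0, 0, 0], [0, 0, 0, 0, 0, 0], [0, 0, 0, 0, 0, 0], [0, 0, -5, 0, 0, 0], [0, 0, -40, 0, 0, 0], [0, 0, -41, 0, 0, 0], [0, 0, -41, 0, 0, 0], [0, 0, -41, 0, 0, 0]]], gripper=100)

```text
time: 8.5
position: [0.6181, -0.307, 0.2081]
tool_rot: [0.999, 0.042, 0.0, 0.0]
ft_force: [0.2, -0.1, -1.0]
grip_width: 0.0849
grip_force: 0.0
```

Emit:
drive_tool(deltas=[[[-30, -25, -40, 0, 0, 0], [-31, -25, -10, 0, 0, 0], [-31, -26, 0, 0, 0, 0], [-31, -26, 0, 0, 0, 0], [-31, -26, 0, 0, 0, 0], [-31, -26, 0, 0, 0, 0], [-15, -13, 0, 0, 0, 0], [0, 0, 0, 0, 0, 0]]])

```text
time: 9.17
position: [0.4082, -0.1594, 0.2462]
tool_rot: [0.999, 0.043, -0.002, -0.002]
ft_force: [0.4, 0.7, -0.7]
grip_width: 0.0874
grip_force: 0.0
```

Run:
```python
from h import *
o,c=shot('wrist','w3'); print(o['position'])
for a,ce,bb in blobs(c['img'],*RED)[0]: print('red',a,ce,bb,onz(o,c,*ce,.035))
```

```text
[ 0.40817775 -0.15935965  0.24615253]
red 1414 [260.6 175.9] [240 155  42  43] [ 0.407  -0.1606  0.035 ]
```

View pics/w3.png

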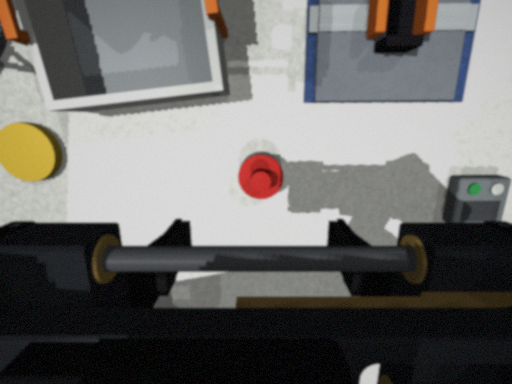

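Red4 sits nearly under the tool at (261,176); the lid lies on the mat with blue showing around it. Descend and grip the knob.

Emit:
drive_tool(deltas=[[[-1, 1.2, 40, 0, 0, 0], [0, 0, 40, 0, 0, 0], [0, 0, 40, 0, 0, 0], [0, 0, 36, 0, 0, 0], [0, 0, 20, 0, 0, 0], [0, 0, 9.5, 0, 0, 0], [0, 0, 0, 0, 0, 0], [0, 0, 0, 0, 0, 0]]], gripper=60)

```text
time: 9.88
position: [0.4136, -0.1659, 0.0596]
tool_rot: [0.999, 0.042, 0.001, 0.001]
ft_force: [0.8, 0.0, -0.1]
grip_width: 0.0533
grip_force: 0.0
```

Emit:
drive_tool(deltas=[[[0, 0, 0, 0, 0, 0], [0, 0, 0, 0, 0, 0], [0, 0, 0, 0, 0, 0], [0, 0, 0, 0, 0, 0], [0, 0, -5, 0, 0, 0], [0, 0, -10, 0, 0, 0], [0, 0, -40, 0, 0, 0], [0, 0, -40, 0, 0, 0]]], gripper=0, squeeze=30)

```text
time: 10.55
position: [0.4103, -0.1635, 0.1555]
tool_rot: [0.999, 0.042, -0.002, -0.002]
ft_force: [1.7, -0.7, -0.6]
grip_width: 0.0255
grip_force: 29.9
```

Run:
```python
from h import *
o=sensors.get_obs(); print(o['position'],o['grip_width'],o['ft_force'])
C=np.array([.5845,.0038]);y=.190;Rc=np.array([[np.cos(y),-np.sin(y)],[np.sin(y),np.cos(y)]])
for s in((-1,-1),(-1,1),(1,-1),(1,1)):
    t=C+Rc@(np.array(s)*.042); print(s,t.round(4),to(o,[*t,.16],y))
```

```text
[ 0.41029017 -0.16351588  0.15550968] 0.025514833976274836 [ 1.67940455 -0.69300483 -0.58164205]
(-1, -1) [ 0.5512 -0.0454] (array([ 150.4, -105.8,   -4.8]), np.float64(-0.1054))
(-1, 1) [0.5353 0.0371] (array([ 141.5, -189.4,   -4.4]), np.float64(-0.1054))
(1, -1) [ 0.6337 -0.0295] (array([ 233.9, -114.7,   -5.1]), np.float64(-0.1054))
(1, 1) [0.6178 0.053 ] (array([ 225.1, -198.2,   -4.7]), np.float64(-0.1054))
```

Emit:
drive_tool(deltas=[[[22.4, -15.1, -12, 0, 0, -0.0], [22.4, -15.1, 0, 0, 0, 0], [22.4, -15.1, 0, 0, 0, 0], [22.4, -15.1, 0, 0, 0, 0], [22.4, -15.1, 0, 0, 0, 0], [22.4, -15.1, 0, 0, 0, 0], [22.0, -15.2, 0, 0, 0, 0], [0, 0, 0, 0, 0, -0.105]]])

```text
time: 11.22
position: [0.5627, -0.0433, 0.1686]
tool_rot: [0.995, 0.097, 0.003, 0.0]
ft_force: [-0.2, -0.8, -0.8]
grip_width: 0.0248
grip_force: 29.9
```

Emit:
drive_tool(deltas=[[[0, 0, 0, 0, 0, 0], [0, 0, 0, 0, 0, 0]]])

```text
time: 11.38
position: [0.5578, -0.0454, 0.1677]
tool_rot: [0.996, 0.094, -0.001, -0.0]
ft_force: [-0.6, 0.2, -1.5]
grip_width: 0.0251
grip_force: 29.9
```

Run:
```python
from h import *
o,c=shot('wrist','w4'); print(o['position'],o['grip_width'],to(o,[.5512+.0059,-.0454+.0011,.0665],.19))
```

```text
[ 0.55783567 -0.0453881   0.16768113] 0.025084566777813542 (array([ -0.4,  -1.2, 101.2]), np.float64(-0.0018))
```

View pics/w4.png

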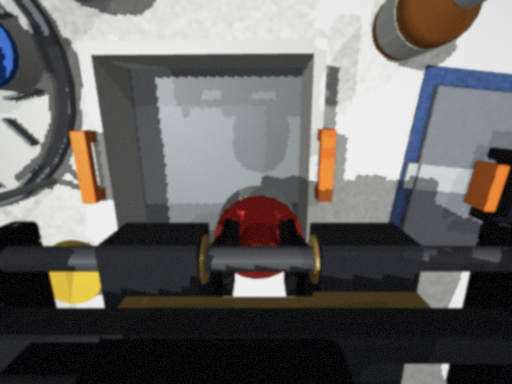

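The pot hangs centred between the fingers (260,235), the open case below with free room. Lower it.

Emit:
drive_tool(deltas=[[[-0.4, -1.2, 25, 0, 0, 0], [0, 0, 35, 0, 0, 0], [0, 0, 25, 0, 0, 0], [0, 0, 10, 0, 0, 0], [0, 0, 4, 0, 0, 0], [0, 0, 2.5, 0, 0, 0], [0, 0, 0, 0, 0, 0]]])

```text
time: 12.02
position: [0.5544, -0.0429, 0.0695]
tool_rot: [0.996, 0.093, -0.003, -0.002]
ft_force: [-9.0, 6.9, 23.1]
grip_width: 0.0251
grip_force: 30.0
```

Emit:
drive_tool(deltas=[[[0, 0, -2, 0, 0, 0], [0, 0, 0, 0, 0, 0], [0, 0, 0, 0, 0, 0]]])

```text
time: 12.27
position: [0.5586, -0.0454, 0.0696]
tool_rot: [0.996, 0.094, 0.001, 0.0]
ft_force: [-1.3, 1.2, 8.8]
grip_width: 0.0249
grip_force: 30.0
```

Run:
```python
from h import *
o,c=shot('side'); print(o['position'],o['ft_force'],o['moment'])
cv2.imwrite('pics/s5.png',cv2.resize(c['img'][160:290,220:360,::-1],None,fx=4,fy=4,interpolation=cv2.INTER_CUBIC))
```

```text
[ 0.55858109 -0.04536646  0.06962091] [-1.28052456  1.15886429  8.84205464] [ 0.19456309  0.49335795 -0.00068431]
```

View pics/s5.png

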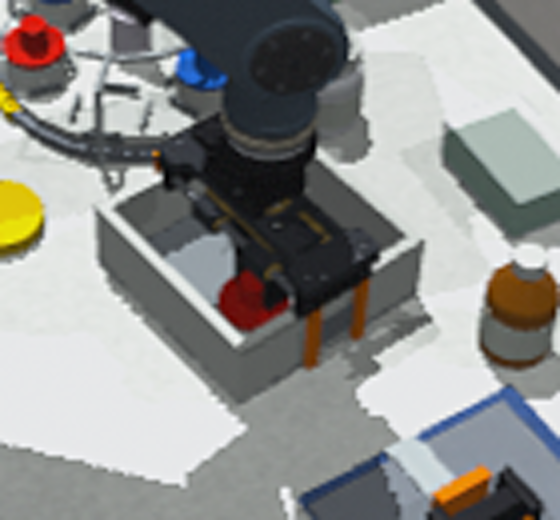

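Emit:
drive_tool(deltas=[[[0, 0, 0, 0, 0, 0], [0, 0, 0, 0, 0, 0], [0, 0, 0, 0, 0, 0], [0, 0, -6, 0, 0, 0], [0, 0, -30, 0, 0, 0], [0, 0, -41, 0, 0, 0], [0, 0, -41, 0, 0, 0], [0, 0, -41, 0, 0, 0]]], gripper=58)

```text
time: 12.98
position: [0.5574, -0.0446, 0.2287]
tool_rot: [0.996, 0.095, -0.001, -0.0]
ft_force: [0.4, -0.2, -1.0]
grip_width: 0.0503
grip_force: 0.0
```

Emit:
drive_tool(deltas=[[[1.7, -38.7, -15, 0, 0, 0], [1.7, -38.7, -15, 0, 0, 0], [1.7, -38.7, 0, 0, 0, 0], [1.7, -38.7, 0, 0, 0, 0], [1.7, -38.7, 0, 0, 0, 0], [1.7, -38.7, 0, 0, 0, 0], [1.7, -38.7, 0, 0, 0, 0], [1.7, -38.7, 0, 0, 0, 0]]])

```text
time: 13.65
position: [0.5122, 0.2636, 0.2574]
tool_rot: [0.996, 0.095, -0.0, 0.0]
ft_force: [1.0, 0.2, -0.4]
grip_width: 0.0505
grip_force: 0.0
```

Emit:
drive_tool(deltas=[[[1.7, -38.7, 0, 0, 0, 0], [0, 0, 0, 0, 0, 0], [0, 0, 0, 0, 0, 0], [0, 0, 0, 0, 0, 0]]])

```text
time: 13.98
position: [0.507, 0.3, 0.257]
tool_rot: [0.995, 0.095, -0.0, 0.0]
ft_force: [0.1, -0.7, -0.4]
grip_width: 0.0505
grip_force: 0.0
```

Run:
```python
from h import *
o,c=shot('wrist','w6'); print(o['position'],o['q'])
for nm,C in(('red',RED),('blue',BLUE)):
  for a,ce,bb in blobs(c['img'],*C)[0]: print(nm,a,ce,bb,onz(o,c,*ce,.057))
for a,ce,bb in blobs(c['img'],[24,150,100],[34,255,255],15)[0]: print('yel',a,ce,onz(o,c,*ce,.01))
```

```text
[0.50695699 0.30002349 0.25700116] [ 3.45157252e-01  4.65192687e-01  1.51075134e+00 -7.57509695e-04
  1.16642941e+00  1.72563822e+00]
red 1527 [302.2  22.6] [279   2  53  42] [0.6857 0.2861 0.057 ]
red 349 [207.7  18.5] [196   6  30  32] [0.6701 0.3884 0.057 ]
red 1212 [229.1  41.3] [205  15  42  49] [0.6524 0.3619 0.057 ]
red 1554 [253.7 175.6] [231 154  46  44] [0.5077 0.307  0.057 ]
red 502 [504.3 191.9] [495 172  17  39] [ 0.5472 -0.0122  0.057 ]
blue 1373 [349.8  83.5] [333  55  34  54] [0.6353 0.2178 0.057 ]
blue 233 [377.   77.1] [371  59  12  40] [0.6478 0.1889 0.057 ]
blue 953 [209.8 116.2] [195  94  30  48] [0.5687 0.3716 0.057 ]
blue 289 [183.2 119. ] [177 101  15  34] [0.5595 0.4023 0.057 ]
yel 27 [266.9 199.1] [0.4672 0.2806 0.01  ]
yel 398 [335.7 235.3] [0.4305 0.1664 0.01  ]
yel 586 [237.1 280.4] [0.3256 0.3008 0.01  ]
```

View pics/w6.png

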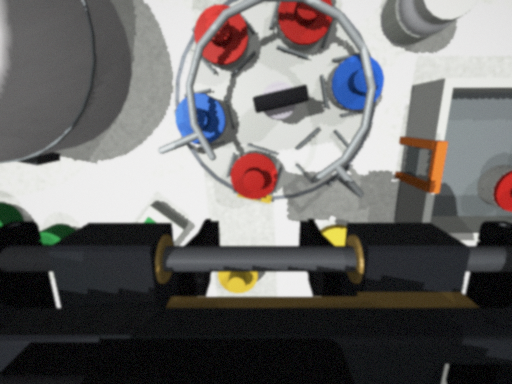

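Red pot A stands in the gap at (254,175), bar at (281,98) lying along the tool's y, so I turn the tool a quarter turn for both pot (radial closing) and bar.

Emit:
drive_tool(deltas=[[[0, 0, 0, 0, 0, -0.123], [0, 0, 0, 0, 0, -0.123], [0, 0, 0, 0, 0, -0.123], [0, 0, 0, 0, 0, -0.123], [0, 0, 0, 0, 0, -0.123], [0, 0, 0, 0, 0, -0.123], [0, 0, 0, 0, 0, -0.123], [0, 0, 0, 0, 0, -0.123]]])

```text
time: 14.7
position: [0.5079, 0.2982, 0.2572]
tool_rot: [0.832, 0.555, -0.0, 0.0]
ft_force: [-0.8, 0.3, -0.1]
grip_width: 0.0504
grip_force: 0.0
```

Emit:
drive_tool(deltas=[[[0, 0, 0, 0, 0, -0.123], [0, 0, 0, 0, 0, -0.123], [0, 0, 0, 0, 0, -0.123], [0, 0, 0, 0, 0, -0.123], [0, 0, 0, 0, 0, -0.095], [6.8, 2, 0, 0, 0, 0], [0, 0, 0, 0, 0, 0], [0, 0, 0, 0, 0, 0]]])

```text
time: 15.37
position: [0.5084, 0.3067, 0.2572]
tool_rot: [0.638, 0.77, 0.0, 0.0]
ft_force: [-0.5, 0.3, 0.6]
grip_width: 0.0502
grip_force: 0.0
```

Run:
```python
from h import *
o,c=shot('wrist','w7'); print(o['position'],o['q'][5],to(o,[.5077,.307,.0825],1.761))
for nm,C in(('red',RED),):
  for a,ce,bb in blobs(c['img'],*C,300)[0]: print(nm,a,ce,bb,onz(o,c,*(bb[:2]+bb[2:]/2),.057))
```

```text
[0.50839113 0.30674904 0.25718167] 0.1681229794577001 (array([  0.4,  -0.6, 174.7]), np.float64(-0.0034))
red 347 [398.4 134.3] [379 123  32  29] [0.6624 0.3855 0.057 ]
red 901 [379.7 154.1] [363 135  40  36] [0.6537 0.3647 0.057 ]
red 1546 [256.8 175.6] [235 154  45  44] [0.5068 0.3077 0.057 ]
red 802 [392.2 210.7] [372 197  40  27] [0.6878 0.2949 0.057 ]
```

Emit:
drive_tool(deltas=[[[0.7, -1, 40, 0, 0, 0], [0, 0, 40, 0, 0, 0], [0, 0, 40, 0, 0, 0], [0, 0, 30, 0, 0, 0], [0, 0, 18, 0, 0, 0], [0, 0, 6.7, 0, 0, 0], [0, 0, 0, 0, 0, 0], [0, 0, 0, 0, 0, 0]]])

```text
time: 16.08
position: [0.5074, 0.3079, 0.0828]
tool_rot: [0.637, 0.771, 0.0, 0.0]
ft_force: [-0.1, 0.2, -0.4]
grip_width: 0.0503
grip_force: 0.0
```

Emit:
drive_tool(deltas=[[[0, 0, 0, 0, 0, 0], [0, 0, 0, 0, 0, 0], [0, 0, 0, 0, 0, 0], [0, 0, 0, 0, 0, 0], [0, 0, 0, 0, 0, 0]]], gripper=0, squeeze=35)

```text
time: 16.5
position: [0.5069, 0.3079, 0.0829]
tool_rot: [0.637, 0.771, 0.0, 0.0]
ft_force: [1.0, -0.2, 4.1]
grip_width: 0.0255
grip_force: 35.5
```

Emit:
drive_tool(deltas=[[[0, 0, -5, 0, 0, 0], [0, 0, -10, 0, 0, 0], [0, 0, -20, 0, 0, 0], [0, 0, -30, 0, 0, 0], [0, 0, -30, 0, 0, 0], [0, 0, -10, 0, 0, 0], [0, 0, 0, 0, 0, 0], [0, 0, 0, 0, 0, 0]]])

```text
time: 17.17
position: [0.5066, 0.3078, 0.1878]
tool_rot: [0.637, 0.771, 0.0, 0.0]
ft_force: [-0.3, 0.0, -1.0]
grip_width: 0.0249
grip_force: 35.0
```

Run:
```python
from h import *
o=sensors.get_obs(); print(to(o,[.6337,-.0295,.187]),to(o,[.6178,.053,.187]),to(o,[.5353,.0371,.187]))
```

```text
(array([-355.2,   61.1,    0.8]), None) (array([-271.2,   61. ,    0.8]), None) (array([-271.2,  -23. ,    0.7]), None)
```

Emit:
drive_tool(deltas=[[[-20, 3.5, 0, 0, 0, 0], [-35, 6, 0, 0, 0, 0], [-35, 6, 0, 0, 0, 0], [-35, 6, 0, 0, 0, 0], [-35, 6, 0, 0, 0, 0], [-35, 6, 0, 0, 0, 0], [-35, 6, 0, 0, 0, 0], [-35, 6, 0, 0, 0, 0]]])

```text
time: 17.83
position: [0.6003, 0.0546, 0.1848]
tool_rot: [0.637, 0.771, -0.001, -0.002]
ft_force: [-0.2, 0.6, -0.8]
grip_width: 0.0251
grip_force: 35.0
```

Emit:
drive_tool(deltas=[[[-35, 6, 0, 0, 0, 0], [-35, 6, 0, 0, 0, 0], [-20.2, 3.6, 0, 0, 0, 0], [0, 0, 0, 0, 0, 0], [0, 0, 0, 0, 0, 0], [0, 0, 0, 0, 0, 0]]])

```text
time: 18.33
position: [0.6322, -0.0286, 0.1854]
tool_rot: [0.637, 0.771, -0.001, -0.002]
ft_force: [-0.6, -0.3, -1.7]
grip_width: 0.0253
grip_force: 35.0
```

Run:
```python
from h import *
o,c=shot('wrist','w8'); print(o['position'],o['grip_width'],to(o,[.6337,-.0295,.071],1.761))
for a,ce,bb in blobs(c['img'],*RED,100)[0]: print(a,ce,bb,onz(o,c,*(bb[:2]+bb[2:]/2),.041))
```

```text
[ 0.63223723 -0.02863679  0.18535904] 0.02526583223672231 (array([ -1.4,   1.8, 114.3]), np.float64(-0.0005))
2225 [182.6 189.2] [156 163  54  53] [ 0.5525 -0.0454  0.041 ]
3181 [258.6 215.8] [215 189  88  56] [ 0.6381 -0.0607  0.041 ]
```

View pics/w8.png

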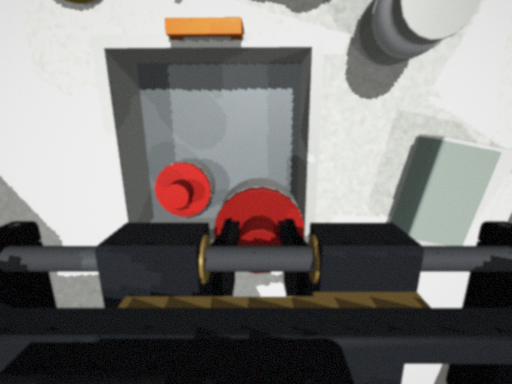

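First red pot stands upright in its slot at (183,189); second hangs above its own place with room. Lower it.

Emit:
drive_tool(deltas=[[[-1.4, 1.5, 30, 0, 0, 0], [0, 0, 35, 0, 0, 0], [0, 0, 25, 0, 0, 0], [0, 0, 15, 0, 0, 0], [0, 0, 8, 0, 0, 0], [0, 0, 2, 0, 0, 0], [0, 0, 1, 0, 0, 0], [0, 0, 0, 0, 0, 0]]])

```text
time: 19.05
position: [0.6364, -0.0301, 0.0724]
tool_rot: [0.637, 0.771, 0.0, 0.001]
ft_force: [-0.0, 0.1, -1.3]
grip_width: 0.025
grip_force: 35.0
```

Emit:
drive_tool(deltas=[[[0, 0, 1.5, 0, 0, 0], [0, 0, 1.5, 0, 0, 0], [0, 0, 1, 0, 0, 0], [0, 0, 0, 0, 0, 0], [0, 0, 0, 0, 0, 0]]])

```text
time: 19.47
position: [0.6357, -0.0306, 0.0677]
tool_rot: [0.637, 0.771, 0.0, 0.0]
ft_force: [0.6, 0.0, -0.5]
grip_width: 0.0251
grip_force: 35.0
```

Emit:
drive_tool(deltas=[[[0, 0, 0, 0, 0, 0], [0, 0, 0, 0, 0, 0], [0, 0, 0, 0, 0, 0], [0, 0, -6, 0, 0, 0], [0, 0, -25, 0, 0, 0], [0, 0, -40, 0, 0, 0], [0, 0, -41, 0, 0, 0], [0, 0, -41, 0, 0, 0]]], gripper=58)

```text
time: 20.13
position: [0.6352, -0.0304, 0.2222]
tool_rot: [0.637, 0.771, -0.0, -0.0]
ft_force: [0.3, 0.1, 0.1]
grip_width: 0.0501
grip_force: 0.0
```

Emit:
drive_tool(deltas=[[[36, 3, -30, 0, 0, 0], [36, 3, 0, 0, 0, 0], [36, 3, 0, 0, 0, 0], [36, 3, 0, 0, 0, 0], [36, 3, 0, 0, 0, 0], [36, 3, 0, 0, 0, 0], [36, 3, 0, 0, 0, 0], [36, 3, 0, 0, 0, 0]]])

```text
time: 20.8
position: [0.6047, 0.2545, 0.2478]
tool_rot: [0.637, 0.771, 0.0, 0.0]
ft_force: [0.3, -0.1, 0.9]
grip_width: 0.0506
grip_force: 0.0
```

Emit:
drive_tool(deltas=[[[30, 3, 0, 0, 0, 0], [12, 2, 0, 0, 0, 0], [0, 0, 0, 0, 0, 0], [0, 0, 0, 0, 0, 0], [0, 0, 0, 0, 0, 0]]])

```text
time: 21.22
position: [0.6025, 0.2934, 0.2471]
tool_rot: [0.637, 0.771, -0.0, 0.0]
ft_force: [0.1, 0.5, 0.8]
grip_width: 0.0504
grip_force: 0.0
```

Run:
```python
from h import *
o,c=shot('wrist','w9'); print(o['position'],o['q'])
for nm,C in(('red',RED),('blue',BLUE)):
  for a,ce,bb in blobs(c['img'],*C,100)[0]: print(nm,a,ce,bb,onz(o,c,*ce,.057))
```

```text
[0.60250089 0.29335133 0.24714331] [ 2.87123206e-01  5.87821839e-01  1.30707618e+00 -1.05153845e-03
  1.24717034e+00  9.85789298e-02]
red 546 [328.7 110.6] [309  97  34  35] [0.6667 0.3869 0.057 ]
red 853 [308.7 130.2] [293 109  38  38] [0.6493 0.3611 0.057 ]
red 990 [322.4 195.9] [306 176  33  43] [0.6848 0.2864 0.057 ]
blue 671 [239.2  80.2] [220  69  44  24] [0.5601 0.3998 0.057 ]
blue 807 [242.1 109.4] [219  97  46  26] [0.5687 0.3696 0.057 ]
blue 715 [273.3 235.8] [251 224  44  22] [0.6354 0.2221 0.057 ]
```

View pics/w9.png

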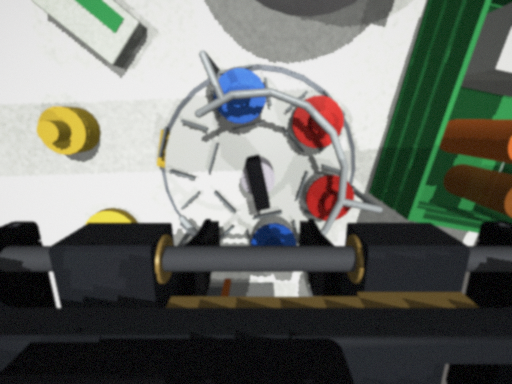

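Bar seen from (253,157) to (265,208); reds at (317,121) and (330,197). Fit the bar and pots.

Run:
```python
from h import *
o,c=shot('wrist'); g=c['img'].max(2)
m=np.zeros_like(g); m[145:215,235:285]=(g[145:215,235:285]<60)*255
n,l,s,ce=cv2.connectedComponentsWithStats(m); i=1+np.argmax(s[1:,4])
r=cv2.minAreaRect(np.argwhere(l==i)[:,::-1].astype(np.float32)); B=cv2.boxPoints(r); print(s[i],ce[i],r)
P=np.array([onz(o,c,*b,.103)[:2] for b in B]); print(P,P.mean(0))
e=[P[k]-P[k-1] for k in range(4)]; e=max(e,key=np.linalg.norm); print(np.linalg.norm(e),np.degrees(np.arctan2(e[1],e[0])))
for nm,C in(('red',RED),('blue',BLUE)):
  mm=cv2.morphologyEx(blobs(c['img'],*C)[1],cv2.MORPH_CLOSE,np.ones((13,13)))
  for k in cv2.findContours(mm,0,1)[0]:
    if cv2.contourArea(k)>400:
      q,rr=cv2.minEnclosingCircle(k); X=onz(o,c,*q,.059); d=X[:2]-np.array([.602,.299]); print(nm,q,rr,X,np.hypot(*d),np.degrees(np.arctan2(d[1],d[0])))
```

```text
[246 156  23  54 721] [256.65048544 182.11511789] ((256.5, 182.5), (52.92366027832031, 14.744277000427246), 78.40782928466797)
[[0.5817 0.3215]
 [0.5959 0.3273]
 [0.6176 0.2741]
 [0.6028 0.2679]] [0.5995 0.2977]
0.05760355891783075 111.48741254871406
red (330.0, 198.0) 23.70663833618164 [0.6942 0.2857 0.059 ] 0.09315433430603222 -8.208387111212287
red (317.1470642089844, 120.86029052734375) 25.8147029876709 [0.6562 0.3729 0.059 ] 0.09164523992003079 53.74280121489595
blue (272.56976318359375, 241.5) 21.575664520263672 [0.6358 0.2147 0.059 ] 0.0908236202757851 -68.15173239323178
blue (239.41522216796875, 95.32698822021484) 26.912921905517578 [0.5634 0.3837 0.059 ] 0.09308087880977488 114.49999224584603
```

Emit:
drive_tool(deltas=[[[5, -1, 0, 0, 0, -0.105], [0, 0, 30, 0, 0, -0.106], [0, 0, 40, 0, 0, 0], [0, 0, 35, 0, 0, 0], [0, 0, 25, 0, 0, 0], [0, 0, 12, 0, 0, 0], [0, 0, 5, 0, 0, 0], [0, 0, 0, 0, 0, 0]]])

```text
time: 21.98
position: [0.6006, 0.2987, 0.0995]
tool_rot: [0.553, 0.833, -0.0, -0.0]
ft_force: [0.4, -0.4, 0.3]
grip_width: 0.0504
grip_force: 0.0
```

Emit:
drive_tool(deltas=[[[0, 0, 0, 0, 0, 0], [0, 0, 0, 0, 0, 0], [0, 0, 0, 0, 0, 0], [0, 0, 0, 0, 0, 0], [0, 0, 0, 0, 0, 0]]], gripper=0, squeeze=20)

```text
time: 22.4
position: [0.6008, 0.3, 0.1012]
tool_rot: [0.552, 0.834, 0.001, 0.001]
ft_force: [-0.1, -1.0, -0.2]
grip_width: 0.025
grip_force: 0.0
```

Emit:
drive_tool(deltas=[[[0, 0, 0, 0, 0, 0], [0, 0, 0, 0, 0, 0], [0, 0, 0, 0, 0, 0]]])

```text
time: 22.65
position: [0.599, 0.2992, 0.1005]
tool_rot: [0.552, 0.834, -0.001, -0.001]
ft_force: [-4.2, -2.5, 5.9]
grip_width: 0.0163
grip_force: 20.0
```

Emit:
drive_tool(deltas=[[[0, 0, 0, 0, 0, -0.06], [0, 0, 0, 0, 0, -0.1], [0, 0, 0, 0, 0, -0.1], [0, 0, 0, 0, 0, -0.1], [0, 0, 0, 0, 0, -0.1], [0, 0, 0, 0, 0, -0.1], [0, 0, 0, 0, 0, -0.1], [0, 0, 0, 0, 0, -0.1]]])

```text
time: 23.32
position: [0.5971, 0.2974, 0.1005]
tool_rot: [0.201, 0.98, -0.003, -0.003]
ft_force: [-8.1, -7.4, 9.3]
grip_width: 0.0158
grip_force: 20.0
```

Emit:
drive_tool(deltas=[[[0, 0, 0, 0, 0, -0.12], [0, 0, 0, 0, 0, -0.12], [0, 0, 0, 0, 0, -0.12], [0, 0, 0, 0, 0, -0.12], [0, 0, 0, 0, 0, -0.12], [0, 0, 0, 0, 0, -0.12], [0, 0, 0, 0, 0, -0.1], [0, 0, 0, 0, 0, 0]]])

```text
time: 23.98
position: [0.5972, 0.2947, 0.1004]
tool_rot: [-0.207, 0.978, -0.004, -0.005]
ft_force: [-7.0, -13.1, 10.9]
grip_width: 0.016
grip_force: 19.9
```

Emit:
drive_tool(deltas=[[[0, 0, 0, 0, 0, -0.12], [0, 0, 0, 0, 0, -0.12], [0, 0, 0, 0, 0, -0.12], [0, 0, 0, 0, 0, -0.12], [0, 0, 0, 0, 0, -0.12], [0, 0, 0, 0, 0, -0.07], [0, 0, 0, 0, 0, 0], [0, 0, 0, 0, 0, 0]]])

```text
time: 24.65
position: [0.5991, 0.2938, 0.1004]
tool_rot: [-0.515, 0.857, -0.003, -0.005]
ft_force: [-3.8, -15.5, 6.7]
grip_width: 0.0156
grip_force: 20.0
```

Emit:
drive_tool(deltas=[[[0, 0, 0, 0, 0, 0], [0, 0, 0, 0, 0, 0], [0, 0, 0, 0, 0, 0], [0, 0, -25, 0, 0, 0], [0, 0, -40, 0, 0, 0], [0, 0, -41, 0, 0, 0], [0, 0, -40, 0, 0, 0], [0, 0, 0, 0, 0, 0]]], gripper=58)

```text
time: 25.32
position: [0.6054, 0.3023, 0.2561]
tool_rot: [-0.515, 0.857, -0.002, 0.01]
ft_force: [1.1, 1.6, 0.9]
grip_width: 0.0496
grip_force: 0.0
```

Run:
```python
from h import *
o=sensors.get_obs(); print(o['position'],o['q'],to(o,[.506,.295,.247],1.761))
```

```text
[0.60541497 0.30233084 0.25608994] [ 2.98155295e-01  5.80647030e-01  1.29477943e+00  5.46648481e-04
  1.24669993e+00 -2.35418985e+00] (array([53.3, 84.4,  7.2]), np.float64(2.4621))
```

Emit:
drive_tool(deltas=[[[0, 0, 0, 0, 0, 0.123], [0, 0, 0, 0, 0, 0.123], [0, 0, 0, 0, 0, 0.123], [0, 0, 0, 0, 0, 0.123], [0, 0, 0, 0, 0, 0.123], [0, 0, 0, 0, 0, 0.123], [0, 0, 0, 0, 0, 0.123], [0, 0, 0, 0, 0, 0.123]]])

```text
time: 25.98
position: [0.6003, 0.3006, 0.2457]
tool_rot: [-0.045, 0.999, 0.0, 0.0]
ft_force: [0.2, 0.4, 0.5]
grip_width: 0.0505
grip_force: 0.0
```

Emit:
drive_tool(deltas=[[[0, 0, 0, 0, 0, 0.123], [0, 0, 0, 0, 0, 0.123], [0, 0, 0, 0, 0, 0.123], [0, 0, 0, 0, 0, 0.123], [0, 0, 0, 0, 0, 0.123], [0, 0, 0, 0, 0, 0.123], [0, 0, 0, 0, 0, 0.123], [0, 0, 0, 0, 0, 0.123]]])

```text
time: 26.65
position: [0.6003, 0.3006, 0.2457]
tool_rot: [0.432, 0.902, 0.0, 0.0]
ft_force: [-0.0, -0.8, -0.8]
grip_width: 0.0503
grip_force: 0.0
```

Emit:
drive_tool(deltas=[[[0, 0, 0, 0, 0, 0.123], [0, 0, 0, 0, 0, 0.123], [0, 0, 0, 0, 0, 0.123], [0, 0, 0, 0, 0, 0.123], [5, -31, 0, 0, 0, 0], [5, -31, 0, 0, 0, 0], [6, -31, 0, 0, 0, 0], [0, 0, 0, 0, 0, 0]]])

```text
time: 27.32
position: [0.4984, 0.298, 0.2449]
tool_rot: [0.635, 0.772, -0.004, -0.003]
ft_force: [-0.9, -0.5, -0.5]
grip_width: 0.0509
grip_force: 0.0
```

Emit:
drive_tool(deltas=[[[0, 0, 0, 0, 0, 0], [0, 0, 0, 0, 0, 0]]])

```text
time: 27.48
position: [0.507, 0.2986, 0.2465]
tool_rot: [0.636, 0.772, 0.001, 0.001]
ft_force: [0.4, 0.2, -0.7]
grip_width: 0.0506
grip_force: 0.0
```

```bash
cat >> h.py <<'E'
def pots(o,c,z=.057,area=400):
  for nm,C in(('red',RED),('blue',BLUE)):
    for a,ce,bb in blobs(c['img'],*C,area)[0]: print(nm,a,ce,bb,onz(o,c,*(bb[:2]+bb[2:]/2),z))
E
python3 - <<'E'
from h import *
o,c=shot('wrist','w10'); print(o['position'],o['q'][5]); pots(o,c)
E
```

```text
[0.50695509 0.29855909 0.24646719] 0.15060935143225718
red 476 [292.9 116.1] [282  99  24  34] [0.5335 0.3792 0.057 ]
red 443 [313.3 136.3] [293 124  38  23] [0.5592 0.3617 0.057 ]
red 1643 [256.1 182.4] [233 160  47  46] [0.5059 0.2931 0.057 ]
blue 475 [395.  119.1] [373 108  38  30] [0.6473 0.3932 0.057 ]
blue 993 [379.4 142.4] [361 124  43  35] [0.6429 0.3707 0.057 ]
blue 446 [283.6 236.3] [267 228  32  18] [0.5531 0.2288 0.057 ]
```

View pics/w10.png

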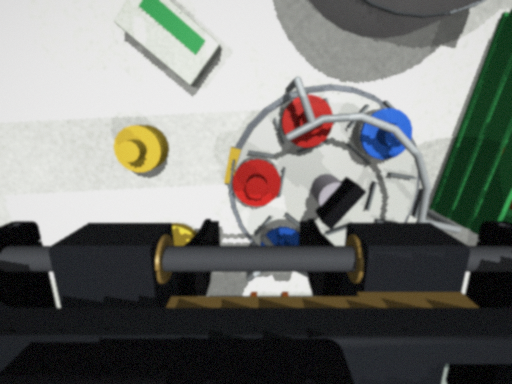

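Pot B is squarely in the gap at (256,182), next to the yellow tab. Pick it.

Emit:
drive_tool(deltas=[[[-5.1, -2, 35, 0, 0, 0], [0, 0, 40, 0, 0, 0], [0, 0, 40, 0, 0, 0], [0, 0, 28, 0, 0, 0], [0, 0, 14, 0, 0, 0], [0, 0, 7, 0, 0, 0], [0, 0, 0, 0, 0, 0], [0, 0, 0, 0, 0, 0]]])

```text
time: 28.2
position: [0.5068, 0.2927, 0.0821]
tool_rot: [0.637, 0.771, 0.001, 0.001]
ft_force: [-0.7, 0.7, 0.3]
grip_width: 0.05
grip_force: 0.0
```

Emit:
drive_tool(deltas=[[[0, 0, 0, 0, 0, 0], [0, 0, 0, 0, 0, 0], [0, 0, 0, 0, 0, 0], [0, 0, 0, 0, 0, 0], [0, 0, 0, 0, 0, 0]]], gripper=0, squeeze=35)

```text
time: 28.62
position: [0.5053, 0.2925, 0.0825]
tool_rot: [0.636, 0.771, 0.0, 0.0]
ft_force: [0.8, -0.0, -0.8]
grip_width: 0.0253
grip_force: 35.5
```

Emit:
drive_tool(deltas=[[[0, 0, -5, 0, 0, 0], [0, 0, -10, 0, 0, 0], [0, 0, -20, 0, 0, 0], [0, 0, -30, 0, 0, 0], [0, 0, -30, 0, 0, 0], [0, 0, -10, 0, 0, 0], [0, 0, 0, 0, 0, 0], [0, 0, 0, 0, 0, 0]]])

```text
time: 29.28
position: [0.5047, 0.2923, 0.1874]
tool_rot: [0.636, 0.771, 0.0, 0.0]
ft_force: [0.0, -0.0, -2.6]
grip_width: 0.0249
grip_force: 35.0
```

Run:
```python
from h import *
o=sensors.get_obs(); print(to(o,[.6178,.053,.187],1.761),to(o,[.5353,.0371,.187]))
```

```text
(array([-256.4,   65.6,    0.4]), np.float64(0.0009)) (array([-256.4,  -18.4,    0.3]), None)
```

Emit:
drive_tool(deltas=[[[-20, 5, 0, 0, 0, 0], [-35, 9, 0, 0, 0, 0], [-35, 9, 0, 0, 0, 0], [-35, 9, 0, 0, 0, 0], [-35, 9, 0, 0, 0, 0], [-35, 9, 0, 0, 0, 0], [-35, 9, 0, 0, 0, 0], [-26.4, 6.6, 0, 0, 0, 0]]])

```text
time: 29.95
position: [0.6178, 0.0502, 0.1844]
tool_rot: [0.637, 0.771, -0.001, -0.001]
ft_force: [0.6, 0.4, -1.3]
grip_width: 0.0249
grip_force: 35.0
```

Emit:
drive_tool(deltas=[[[0, 0, 0, 0, 0, 0], [0, 0, 0, 0, 0, 0], [0, 0, 0, 0, 0, 0], [0, 0, 0, 0, 0, 0]]])

```text
time: 30.28
position: [0.6165, 0.0542, 0.1856]
tool_rot: [0.636, 0.772, -0.001, -0.002]
ft_force: [0.8, -0.9, -1.8]
grip_width: 0.025
grip_force: 35.0
```

Run:
```python
from h import *
o,c=shot('wrist','w11'); print(o['position'],o['grip_width'],to(o,[.6178,.053,.067],1.761)); pots(o,c,.041)
```

```text
[0.6164749  0.05422389 0.18563962] 0.02501576435964158 (array([ -1.6,   1.5, 118.6]), np.float64(0.0018))
red 3285 [258.6 215.3] [215 188  88  57] [0.6225 0.0225 0.041 ]
blue 2079 [223.4  19.2] [191   0  67  43] [0.5554 0.2029 0.041 ]
```

Emit:
drive_tool(deltas=[[[-1.6, 1, 30, 0, 0, 0], [0, 0, 35, 0, 0, 0], [0, 0, 25, 0, 0, 0], [0, 0, 15, 0, 0, 0], [0, 0, 7, 0, 0, 0], [0, 0, 2, 0, 0, 0], [0, 0, 2, 0, 0, 0], [0, 0, 0, 0, 0, 0]]])

```text
time: 31.0
position: [0.6201, 0.0521, 0.072]
tool_rot: [0.636, 0.772, 0.001, 0.001]
ft_force: [0.2, 0.7, -1.5]
grip_width: 0.0249
grip_force: 35.0
```

Emit:
drive_tool(deltas=[[[0, 0, 1, 0, 0, 0], [0, 0, 0, 0, 0, 0], [0, 0, 0, 0, 0, 0]]])

```text
time: 31.25
position: [0.6199, 0.0516, 0.071]
tool_rot: [0.636, 0.771, 0.0, 0.001]
ft_force: [-0.5, 0.6, -1.9]
grip_width: 0.0248
grip_force: 35.0
```

Emit:
drive_tool(deltas=[[[0, 0, 1.5, 0, 0, 0], [0, 0, 1.5, 0, 0, 0], [0, 0, 0.7, 0, 0, 0], [0, 0, 0, 0, 0, 0], [0, 0, 0, 0, 0, 0]]])

```text
time: 31.67
position: [0.6193, 0.0516, 0.0665]
tool_rot: [0.637, 0.771, -0.0, -0.0]
ft_force: [-0.7, 0.5, -0.2]
grip_width: 0.0253
grip_force: 35.0
```

Emit:
drive_tool(deltas=[[[0, 0, 0, 0, 0, 0], [0, 0, 0, 0, 0, 0], [0, 0, 0, 0, 0, 0], [0, 0, -6, 0, 0, 0], [0, 0, -25, 0, 0, 0], [0, 0, -40, 0, 0, 0], [0, 0, -41, 0, 0, 0], [0, 0, -41, 0, 0, 0]]], gripper=58)

```text
time: 32.33
position: [0.6189, 0.0518, 0.2211]
tool_rot: [0.636, 0.771, -0.0, -0.0]
ft_force: [0.6, -0.4, -0.5]
grip_width: 0.0502
grip_force: 0.0
```

Emit:
drive_tool(deltas=[[[35, 3.7, -30, 0, 0, 0], [35, 3.7, 0, 0, 0, 0], [35, 3.7, 0, 0, 0, 0], [35, 3.7, 0, 0, 0, 0], [35, 3.7, 0, 0, 0, 0], [35, 3.7, 0, 0, 0, 0], [35.4, 3.8, 0, 0, 0, 0], [0, 0, 0, 0, 0, 0.113]]])

```text
time: 33.0
position: [0.597, 0.3009, 0.2471]
tool_rot: [0.677, 0.736, 0.002, -0.001]
ft_force: [0.0, -0.3, -0.0]
grip_width: 0.0504
grip_force: 0.0
```

Emit:
drive_tool(deltas=[[[0, 0, 0, 0, 0, 0.113], [0, 0, 0, 0, 0, 0.113], [0, 0, 0, 0, 0, 0.113], [0, 0, 0, 0, 0, 0.113], [0, 0, 0, 0, 0, 0.113], [0, 0, 0, 0, 0, 0], [0, 0, 0, 0, 0, 0], [0, 0, 0, 0, 0, 0]]])

```text
time: 33.67
position: [0.5985, 0.2941, 0.2467]
tool_rot: [0.856, 0.517, 0.0, 0.0]
ft_force: [-0.5, -0.5, -0.4]
grip_width: 0.0503
grip_force: 0.0
```

Run:
```python
from h import *
o,c=shot('wrist','w12'); print(o['position'],o['q'][5],to(o,[.5985,.2972,.1005],1.082)); pots(o,c)
g=c['img'].max(2); m=np.zeros_like(g); m[145:215,225:290]=(g[145:215,225:290]<60)*255
n,l,s,ce=cv2.connectedComponentsWithStats(m); i=1+np.argmax(s[1:,4])
r=cv2.minAreaRect(np.argwhere(l==i)[:,::-1].astype(np.float32)); B=cv2.boxPoints(r); print(s[i],r)
P=np.array([onz(o,c,*b,.103)[:2] for b in B]); print(P.mean(0))
e=max([P[k]-P[k-1] for k in range(4)],key=np.linalg.norm); print(np.linalg.norm(e),np.degrees(np.arctan2(e[1],e[0])))
```

```text
[0.59853038 0.29407259 0.24666451] 0.7740505164432183 (array([  2.7,  -1.5, 146.2]), np.float64(0.0042))
red 879 [199.8 142.7] [182 120  34  42] [0.5575 0.3676 0.057 ]
blue 760 [260.4  79.7] [235  68  50  23] [0.6528 0.3939 0.057 ]
blue 808 [260.  108.1] [236  98  50  24] [0.6386 0.3645 0.057 ]
blue 638 [259.4 236.9] [238 226  44  20] [0.5646 0.2265 0.057 ]
[253 157  15  54 676] ((260.0, 183.5), (53.0, 14.0), 90.0)
[0.601675 0.29745 ]
0.05765145271370012 -117.36509539919696
```

Emit:
drive_tool(deltas=[[[3.9, 0.2, 30, 0, 0, 0], [0, 0, 40, 0, 0, 0], [0, 0, 35, 0, 0, 0], [0, 0, 25, 0, 0, 0], [0, 0, 11, 0, 0, 0], [0, 0, 5, 0, 0, 0], [0, 0, 0, 0, 0, 0]]])

```text
time: 34.3
position: [0.6006, 0.2974, 0.0998]
tool_rot: [0.857, 0.516, -0.0, -0.0]
ft_force: [-0.6, -0.4, 0.0]
grip_width: 0.0501
grip_force: 0.0
```

Emit:
drive_tool(deltas=[[[0, 0, 0, 0, 0, 0], [0, 0, 0, 0, 0, 0], [0, 0, 0, 0, 0, 0], [0, 0, 0, 0, 0, 0], [0, 0, 0, 0, 0, 0], [0, 0, 0, 0, 0, 0], [0, 0, 0, 0, 0, 0], [0, 0, 0, 0, 0, 0]]], gripper=0, squeeze=20)

```text
time: 34.97
position: [0.6011, 0.2974, 0.101]
tool_rot: [0.857, 0.516, 0.001, 0.0]
ft_force: [-0.2, -0.6, 2.9]
grip_width: 0.0157
grip_force: 20.0
```

Emit:
drive_tool(deltas=[[[0, 0, 0, 0, 0, -0.06], [0, 0, 0, 0, 0, -0.1], [0, 0, 0, 0, 0, -0.1], [0, 0, 0, 0, 0, -0.1], [0, 0, 0, 0, 0, -0.1], [0, 0, 0, 0, 0, -0.1], [0, 0, 0, 0, 0, -0.1], [0, 0, 0, 0, 0, -0.1]]])

```text
time: 35.63
position: [0.5999, 0.2975, 0.101]
tool_rot: [0.603, 0.798, -0.0, -0.001]
ft_force: [-2.5, -0.8, 4.1]
grip_width: 0.0159
grip_force: 20.0
```

Emit:
drive_tool(deltas=[[[0, 0, 0, 0, 0, -0.1], [0, 0, 0, 0, 0, -0.1], [0, 0, 0, 0, 0, -0.08], [0, 0, 0, 0, 0, 0], [0, 0, 0, 0, 0, 0]]])

```text
time: 36.05
position: [0.5994, 0.2974, 0.101]
tool_rot: [0.487, 0.873, -0.001, -0.001]
ft_force: [-3.5, -1.7, 5.5]
grip_width: 0.0156
grip_force: 20.0
```

Emit:
drive_tool(deltas=[[[0, 0, 0, 0, 0, 0], [0, 0, 0, 0, 0, 0], [0, 0, 0, 0, 0, 0], [0, 0, -25, 0, 0, 0], [0, 0, -40, 0, 0, 0], [0, 0, -41, 0, 0, 0], [0, 0, -40, 0, 0, 0], [0, 0, 0, 0, 0, 0]]], gripper=58)

```text
time: 36.72
position: [0.6057, 0.2992, 0.2562]
tool_rot: [0.487, 0.873, 0.007, 0.006]
ft_force: [0.5, -0.2, 0.9]
grip_width: 0.0496
grip_force: 0.0
```

Emit:
drive_tool(deltas=[[[0, 0, 0, 0, 0, 0.121], [0, 0, 0, 0, 0, 0.121], [0, 0, 0, 0, 0, 0.121], [5, -31, 0, 0, 0, 0], [5, -31, 0, 0, 0, 0], [4.4, -31.5, 0, 0, 0, 0], [0, 0, 0, 0, 0, 0], [0, 0, 0, 0, 0, 0]]])

```text
time: 37.38
position: [0.5044, 0.294, 0.2462]
tool_rot: [0.636, 0.771, -0.0, -0.0]
ft_force: [0.7, 0.1, 0.2]
grip_width: 0.0505
grip_force: 0.0
```

Emit:
drive_tool(deltas=[[[0, 0, 0, 0, 0, 0], [0, 0, 0, 0, 0, 0]]])

```text
time: 37.55
position: [0.5078, 0.2942, 0.2467]
tool_rot: [0.637, 0.771, 0.001, 0.001]
ft_force: [0.7, 0.4, 0.7]
grip_width: 0.0507
grip_force: 0.0
```

Run:
```python
from h import *
o,c=shot('wrist','w13'); print(o['position'],o['q'][5]); pots(o,c)
print(to(o,[.506,.2935,.0825],1.761))
```

```text
[0.50778348 0.29416942 0.24665536] 0.145364475941746
red 1655 [256.2 178.3] [233 156  47  46] [0.5057 0.2935 0.057 ]
blue 503 [293.2 111.4] [283  94  23  34] [0.5338 0.3802 0.057 ]
blue 501 [313.8 131.8] [293 118  40  26] [0.5601 0.3624 0.057 ]
(array([ -0.4,  -2.3, 164.2]), np.float64(-0.0007))
```

Pot C is in the gap at (.506,.2935), full disc visible (47×46 px). Pick.

Emit:
drive_tool(deltas=[[[-0.4, -1.5, 35, 0, 0, 0], [0, 0, 40, 0, 0, 0], [0, 0, 40, 0, 0, 0], [0, 0, 28, 0, 0, 0], [0, 0, 14, 0, 0, 0], [0, 0, 7, 0, 0, 0], [0, 0, 0, 0, 0, 0], [0, 0, 0, 0, 0, 0]]])

```text
time: 38.27
position: [0.506, 0.2934, 0.0824]
tool_rot: [0.637, 0.771, 0.001, 0.0]
ft_force: [0.3, 0.1, -0.5]
grip_width: 0.0504
grip_force: 0.0
```

Emit:
drive_tool(deltas=[[[0, 0, 0, 0, 0, 0], [0, 0, 0, 0, 0, 0], [0, 0, 0, 0, 0, 0], [0, 0, 0, 0, 0, 0], [0, 0, 0, 0, 0, 0]]], gripper=0, squeeze=35)

```text
time: 38.68
position: [0.505, 0.2934, 0.0829]
tool_rot: [0.637, 0.771, 0.0, 0.0]
ft_force: [-0.6, -0.4, -1.5]
grip_width: 0.0255
grip_force: 35.5
```

Emit:
drive_tool(deltas=[[[0, 0, -5, 0, 0, 0], [0, 0, -10, 0, 0, 0], [0, 0, -20, 0, 0, 0], [0, 0, -30, 0, 0, 0], [0, 0, -30, 0, 0, 0], [0, 0, -10, 0, 0, 0], [0, 0, 0, 0, 0, 0], [0, 0, 0, 0, 0, 0]]])

```text
time: 39.35
position: [0.5044, 0.2932, 0.1877]
tool_rot: [0.637, 0.771, 0.0, 0.0]
ft_force: [-0.1, -0.1, -1.1]
grip_width: 0.0257
grip_force: 35.0
```

Run:
```python
from h import *
o=sensors.get_obs(); print(to(o,[.5353,.0371,.187],1.761))
```

```text
(array([-257.3,  -18. ,    0.7]), np.float64(-0.0001))
```

Emit:
drive_tool(deltas=[[[-20, -1.4, 0, 0, 0, 0], [-35, -2.5, 0, 0, 0, 0], [-35, -2.5, 0, 0, 0, 0], [-35, -2.5, 0, 0, 0, 0], [-35, -2.5, 0, 0, 0, 0], [-35, -2.5, 0, 0, 0, 0], [-35, -2.5, 0, 0, 0, 0], [-27.3, -1.6, 0, 0, 0, 0]]])

```text
time: 40.02
position: [0.5341, 0.0348, 0.1851]
tool_rot: [0.637, 0.771, -0.001, -0.002]
ft_force: [0.7, 0.1, -1.9]
grip_width: 0.025
grip_force: 35.0
```

Emit:
drive_tool(deltas=[[[0, 0, 0, 0, 0, 0], [0, 0, 0, 0, 0, 0], [0, 0, 0, 0, 0, 0], [0, 0, 0, 0, 0, 0]]])

```text
time: 40.35
position: [0.5345, 0.0383, 0.1863]
tool_rot: [0.636, 0.771, -0.001, -0.001]
ft_force: [-0.1, 0.5, -1.1]
grip_width: 0.0254
grip_force: 35.0
```

Run:
```python
from h import *
o,c=shot('wrist','w14'); print(o['position'],o['grip_width'],to(o,[.5353,.0371,.067],1.761)); pots(o,c,.041,80)
```

```text
[0.53446054 0.03834169 0.18634017] 0.025350318871864754 (array([ -1.5,   0.9, 119.3]), np.float64(0.0009))
red 2249 [339.  189.2] [312 164  55  52] [0.6197 0.0523 0.041 ]
red 3253 [258.5 215.5] [215 188  89  57] [0.5412 0.0065 0.041 ]
red 307 [259.3 275.8] [239 272  41  11] [ 0.5556 -0.0681  0.041 ]
blue 227 [421.9   2.4] [402   0  45   7] [0.6491 0.2356 0.041 ]
blue 2137 [426.6  36.8] [392  10  70  51] [0.6603 0.2113 0.041 ]
```

Emit:
drive_tool(deltas=[[[-1.2, -1, 30, 0, 0, 0], [0, 0, 35, 0, 0, 0], [0, 0, 25, 0, 0, 0], [0, 0, 15, 0, 0, 0], [0, 0, 7, 0, 0, 0], [0, 0, 3, 0, 0, 0], [0, 0, 2, 0, 0, 0], [0, 0, 0, 0, 0, 0]]])

```text
time: 41.07
position: [0.5354, 0.0362, 0.071]
tool_rot: [0.637, 0.771, 0.0, 0.001]
ft_force: [0.6, 0.3, -1.1]
grip_width: 0.0249
grip_force: 35.0
```

Emit:
drive_tool(deltas=[[[0, 0, 1, 0, 0, 0], [0, 0, 1, 0, 0, 0], [0, 0, 0.8, 0, 0, 0], [0, 0, 0, 0, 0, 0], [0, 0, 0, 0, 0, 0]]])

```text
time: 41.48
position: [0.5349, 0.0358, 0.0679]
tool_rot: [0.637, 0.771, 0.0, 0.0]
ft_force: [-1.0, 0.5, -1.9]
grip_width: 0.0251
grip_force: 35.0
```

Emit:
drive_tool(deltas=[[[0, 0, 0.8, 0, 0, 0], [0, 0, 0.4, 0, 0, 0], [0, 0, 0, 0, 0, 0], [0, 0, 0, 0, 0, 0]]])

```text
time: 41.82
position: [0.5351, 0.0357, 0.0668]
tool_rot: [0.637, 0.771, 0.0, 0.0]
ft_force: [-0.1, -0.7, 2.3]
grip_width: 0.0251
grip_force: 35.0
```

Emit:
drive_tool(deltas=[[[0, 0, 0, 0, 0, 0], [0, 0, 0, 0, 0, 0], [0, 0, 0, 0, 0, 0], [0, 0, -6, 0, 0, 0], [0, 0, -25, 0, 0, 0], [0, 0, -40, 0, 0, 0], [0, 0, -41, 0, 0, 0], [0, 0, -41, 0, 0, 0]]], gripper=58)

```text
time: 42.48
position: [0.5341, 0.0359, 0.221]
tool_rot: [0.637, 0.771, -0.0, -0.001]
ft_force: [1.4, 0.7, 0.1]
grip_width: 0.0505
grip_force: 0.0
```

Run:
```python
from h import *
o=sensors.get_obs(); print(o['position'],o['q'],to(o,[.6182,-.307,.25],.085))
o,c=shot('side','s14')
for a,ce,bb in blobs(c['img'],*RED,15)[0]: print('red',a,ce,onz(o,c,*ce,.04))
for a,ce,bb in blobs(c['img'],[5,190,100],[17,255,255],15)[0]: print('or',a,ce,onz(o,c,*ce,.04))
```

```text
[0.53409451 0.03590899 0.22095546] [-1.41767565e-01  4.38892811e-01  1.68206468e+00  5.22966606e-05
  1.02221254e+00 -3.31692496e-01] (array([-352.6,   17.8,  -29.3]), np.float64(1.6757))
red 173 [287.  208.2] [0.6208 0.0508 0.04  ]
red 187 [267.4 219.4] [0.5364 0.0343 0.04  ]
red 160 [302.3 222. ] [ 0.6366 -0.0283  0.04  ]
red 178 [282.5 234.4] [ 0.5512 -0.0468  0.04  ]
or 179 [297.3 127.5] [0.8831 0.4437 0.04  ]
or 53 [311.4 128.5] [0.9326 0.411  0.04  ]
or 43 [265.9 195.2] [0.5837 0.1405 0.04  ]
or 106 [302.7 234.8] [ 0.6098 -0.0776  0.04  ]
or 116 [349.6 232.7] [ 0.7525 -0.138   0.04  ]
or 65 [335. 282.] [ 0.6048 -0.2792  0.04  ]
or 99 [346.1 295.6] [ 0.6082 -0.333   0.04  ]
```

All four red pots are seen in the case. Now fetch the lid.

Emit:
drive_tool(deltas=[[[-25, 1.5, -10, 0, 0, 0], [-39, 2, -10, 0, 0, 0], [-39, 2, -9, 0, 0, 0], [-39, 2, 0, 0, 0, 0], [-39, 2, 0, 0, 0, 0], [-39, 2, 0, 0, 0, 0], [-39, 2, 0, 0, 0, 0], [-39, 2, 0, 0, 0, 0]]], gripper=100)

```text
time: 43.2
position: [0.6062, -0.2556, 0.2484]
tool_rot: [0.637, 0.771, 0.0, -0.0]
ft_force: [1.3, 0.3, 0.1]
grip_width: 0.0861
grip_force: 0.0
```

Emit:
drive_tool(deltas=[[[-39, 2, 0, 0, 0, 0], [-15.6, 0.3, 0, 0, 0, 0], [0, 0, 0, 0, 0, 0.12], [0, 0, 0, 0, 0, 0.12], [0, 0, 0, 0, 0, 0.12], [0, 0, 0, 0, 0, 0.12], [0, 0, 0, 0, 0, 0.12], [0, 0, 0, 0, 0, 0.12]]])

```text
time: 43.87
position: [0.6186, -0.3069, 0.2481]
tool_rot: [0.869, 0.495, -0.0, -0.0]
ft_force: [-1.2, 0.5, -0.6]
grip_width: 0.0874
grip_force: 0.0
```

Emit:
drive_tool(deltas=[[[0, 0, 0, 0, 0, 0.12], [0, 0, 0, 0, 0, 0.12], [0, 0, 0, 0, 0, 0.12], [0, 0, 0, 0, 0, 0.12], [0, 0, 0, 0, 0, 0.12], [0, 0, 0, 0, 0, 0.12], [0, 0, 0, 0, 0, 0.12], [0, 0, 0, 0, 0, 0.115]]])

```text
time: 44.53
position: [0.6186, -0.3069, 0.2482]
tool_rot: [0.999, 0.04, -0.0, -0.0]
ft_force: [-0.3, -0.2, 0.5]
grip_width: 0.0872
grip_force: 0.0
```

Emit:
drive_tool(deltas=[[[0, 0, 0, 0, 0, 0], [0, 0, 0, 0, 0, 0], [0, 0, 0, 0, 0, 0]]])

```text
time: 44.78
position: [0.6188, -0.307, 0.2483]
tool_rot: [0.999, 0.044, -0.0, -0.0]
ft_force: [0.1, -0.8, 0.7]
grip_width: 0.0867
grip_force: 0.0
```

Run:
```python
from h import *
o,c=shot('wrist','w15'); print(o['position'],o['tool_rot'],to(o,[.6182,-.3071,.0405],.084))
h=cv2.cvtColor(c['img'],cv2.COLOR_RGB2HSV); m=cv2.inRange(h,np.array([5,150,50]),np.array([17,255,255]))
n,l,s,ce=cv2.connectedComponentsWithStats(m)
for i in range(1,n):
  if s[i,4]>100:
    r=cv2.minAreaRect(np.argwhere(l==i)[:,::-1].astype(np.float32)); print(s[i,4],ce[i].round(1),r,onz(o,c,*ce[i],.0445))
```

```text
[ 0.61876641 -0.30697646  0.2483234 ] [ 9.99026360e-01  4.41170206e-02 -1.17950577e-04 -8.69769502e-05] (array([-5.000e-01,  1.000e-01,  2.078e+02]), np.float64(0.0043))
1787 [134.8  61.5] ((132.3754119873047, 59.529510498046875), (51.82014846801758, 54.4541015625), 13.240518569946289) [ 0.7404 -0.1531  0.0445]
1265 [ 80.1 179. ] ((87.13310241699219, 177.60276794433594), (55.280006408691406, 51.655948638916016), 76.32869720458984) [ 0.5957 -0.0793  0.0445]
335 [275.  181.9] ((275.5, 182.0), (9.0, 38.0), 0.0) [ 0.6136 -0.3277  0.0445]
332 [235.1 182.3] ((235.14552307128906, 182.0114288330078), (36.142486572265625, 9.382216453552246), 88.15238952636719) [ 0.6087 -0.2768  0.0445]
```

Emit:
drive_tool(deltas=[[[-7.5, -4.5, 30, 0, 0, 0], [0, 0, 40, 0, 0, 0], [0, 0, 40, 0, 0, 0], [0, 0, 40, 0, 0, 0], [0, 0, 35, 0, 0, 0], [0, 0, 16, 0, 0, 0], [0, 0, 7, 0, 0, 0], [0, 0, 0, 0, 0, 0]]])

```text
time: 45.5
position: [0.61, -0.3025, 0.0383]
tool_rot: [0.999, 0.043, -0.002, -0.001]
ft_force: [-0.2, -0.2, 1.5]
grip_width: 0.0871
grip_force: 0.0
```

Emit:
drive_tool(deltas=[[[0, 0, 0, 0, 0, 0], [0, 0, 0, 0, 0, 0], [0, 0, 0, 0, 0, 0], [0, 0, 0, 0, 0, 0], [0, 0, 0, 0, 0, 0], [0, 0, 0, 0, 0, 0], [0, 0, 0, 0, 0, 0], [0, 0, 0, 0, 0, 0]]], gripper=0, squeeze=45)

```text
time: 46.17
position: [0.6119, -0.3034, 0.0425]
tool_rot: [0.999, 0.043, 0.001, 0.0]
ft_force: [-1.1, 2.7, 6.7]
grip_width: 0.0448
grip_force: 45.0
```

Emit:
drive_tool(deltas=[[[0, 0, -4, 0, 0, 0], [0, 0, -10, 0, 0, 0], [0, 0, -20, 0, 0, 0], [0, 0, -30, 0, 0, 0], [0, 0, -35, 0, 0, 0], [0, 0, -35, 0, 0, 0], [0, 0, -35, 0, 0, 0], [0, 0, -20, 0, 0, 0]]])

```text
time: 46.83
position: [0.6119, -0.304, 0.2339]
tool_rot: [0.999, 0.043, 0.002, 0.002]
ft_force: [0.2, -0.2, -3.4]
grip_width: 0.0448
grip_force: 45.0
```

Run:
```python
from h import *
o=sensors.get_obs(); print(o['position'],o['ft_force'],o['grip_width'],to(o,[.585,.004,.23],.2))
```

```text
[ 0.61191222 -0.304047    0.23388223] [ 0.19639354 -0.16888019 -3.42393784] 0.04480889114537342 (array([  -0.4, -309.2,    2.7]), np.float64(-0.1142))
```

Emit:
drive_tool(deltas=[[[0, -20, 0, 0, 0, 0], [0, -36, 0, 0, 0, 0], [0, -36, 0, 0, 0, 0], [0, -36, 0, 0, 0, 0], [0, -36, 0, 0, 0, 0], [0, -36, 0, 0, 0, 0], [0, -36, 0, 0, 0, 0], [-0.4, -36, 0, 0, 0, 0]]])

```text
time: 47.5
position: [0.5862, -0.0307, 0.2292]
tool_rot: [0.999, 0.043, -0.001, -0.0]
ft_force: [-0.1, -0.2, -2.8]
grip_width: 0.0448
grip_force: 45.0
```

Emit:
drive_tool(deltas=[[[0, -25, 0, 0, 0, 0], [0, -12.2, 0, 0, 0, 0], [0, 0, 0, 0, 0, -0.057], [0, 0, 0, 0, 0, -0.057], [0, 0, 0, 0, 0, 0], [0, 0, 0, 0, 0, 0], [0, 0, 0, 0, 0, 0], [0, 0, 0, 0, 0, 0]]])

```text
time: 48.17
position: [0.5841, 0.0042, 0.2293]
tool_rot: [0.995, 0.099, -0.0, 0.0]
ft_force: [0.0, 0.0, -4.1]
grip_width: 0.0447
grip_force: 45.0
```

Run:
```python
from h import *
o,c=shot('wrist','w16'); print(o['position'],o['ft_force'],o['grip_width'],to(o,[.585,.004,.14],.2))
def fit(path,img=None):
  im=c['img'] if path is None else cv2.imread(path)[:,:,::-1]
  h=cv2.cvtColor(np.ascontiguousarray(im),cv2.COLOR_RGB2HSV); m=cv2.inRange(h,np.array([5,150,50]),np.array([17,255,255]))
  n,l,s,ce=cv2.connectedComponentsWithStats(m)
  for i in range(1,n):
    if s[i,4]>60: print(path,s[i,4],ce[i].round(1),cv2.minAreaRect(np.argwhere(l==i)[:,::-1].astype(np.float32)),onz(o,c,*ce[i],.0865))
fit(None)
```

```text
[0.58409824 0.00417866 0.22932112] [ 4.05405562e-03  4.31201269e-02 -4.13383267e+00] 0.044672245751899146 (array([ 0.9,  0.4, 89.3]), np.float64(-0.0019))
None 2224 [432.6  69.5] ((434.6974182128906, 68.10562896728516), (59.504825592041016, 55.922874450683594), 88.40885925292969) [ 0.7306 -0.1345  0.0865]
None 794 [229.5 229.2] ((229.5, 229.0), (32.0, 25.0), 90.0) [0.5321 0.0273 0.0865]
None 782 [288.5 229. ] ((289.0, 228.5), (33.0, 24.0), 90.0) [ 0.545  -0.0366  0.0865]
None 512 [231.1 282.7] ((231.0, 283.5), (25.0, 22.0), 90.0) [0.4662 0.0141 0.0865]
None 495 [287.  282.7] ((287.0, 283.0), (24.0, 22.0), 90.0) [ 0.479  -0.0499  0.0865]
```

View pics/w16.png

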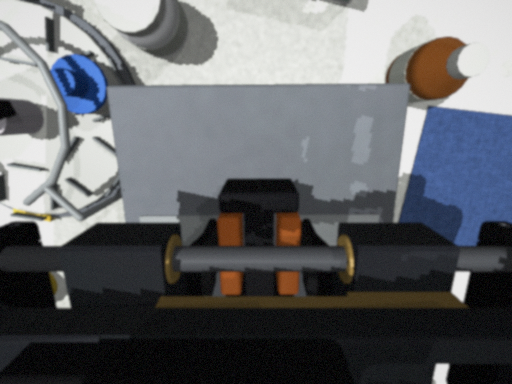

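The lid is held level, far edge at rows 87–85, columns 109–407. Check its offset from the tool.

Run:
```python
from h import *
o,c=shot('wrist'); M=R.from_quat(o['tool_rot']).as_matrix(); g=cv2.cvtColor(c['img'],cv2.COLOR_RGB2GRAY).astype(float)
for z in(.1975,):
  P=[(M.T@(onz(o,c,*p,z)-o['position'])*1e3).round(1) for p in((109,87),(407,85),(119,180),(400,180))]; print(P)
for u in(150,200,300,350): print(u,np.argmax(-np.diff(cv2.GaussianBlur(g,(5,5),0)[60:110,u]))+60.5)
```

```text
[array([ 89.6, -88.1,  31.8]), array([90.5, 86.3, 31.8]), array([ 33.8, -89.7,  31.8]), array([33.7, 89.8, 31.8])]
150 84.5
200 84.5
300 83.5
350 83.5
```

Emit:
drive_tool(deltas=[[[2.5, 0.4, 20, 0, 0, 0], [0, 0, 30, 0, 0, 0], [0, 0, 25, 0, 0, 0], [0, 0, 10, 0, 0, 0], [0, 0, 4, 0, 0, 0], [0, 0, 0, 0, 0, 0], [0, 0, 0, 0, 0, 0], [0, 0, 0, 0, 0, 0]]])

```text
time: 48.93
position: [0.588, 0.0047, 0.142]
tool_rot: [0.995, 0.1, 0.002, 0.001]
ft_force: [-0.1, 0.6, -3.8]
grip_width: 0.0448
grip_force: 45.0
```

Run:
```python
from h import *
o=sensors.get_obs(); print(o['position'],o['ft_force'],o['grip_width'],to(o,[.587,.0043,.1095],.2))
```

```text
[0.58801465 0.00465151 0.14201339] [-0.09153233  0.5802953  -3.82207062] 0.04482749905060613 (array([-1.2,  0.1, 32.5]), np.float64(-0.0003))
```

Emit:
drive_tool(deltas=[[[0, 0, 4, 0, 0, 0], [0, 0, 4, 0, 0, 0], [0, 0, 4, 0, 0, 0], [0, 0, 4, 0, 0, 0], [0, 0, 3, 0, 0, 0], [0, 0, 0, 0, 0, 0], [0, 0, 0, 0, 0, 0]]])

```text
time: 49.52
position: [0.5865, 0.0049, 0.121]
tool_rot: [0.995, 0.1, -0.0, -0.0]
ft_force: [0.2, 0.7, -3.6]
grip_width: 0.0448
grip_force: 45.0
```

Emit:
drive_tool(deltas=[[[0, 0, 3, 0, 0, 0], [0, 0, 3, 0, 0, 0], [0, 0, 2, 0, 0, 0], [0, 0, 2, 0, 0, 0], [0, 0, 0, 0, 0, 0], [0, 0, 0, 0, 0, 0]]])

```text
time: 50.02
position: [0.5866, 0.0049, 0.1112]
tool_rot: [0.995, 0.1, -0.0, -0.0]
ft_force: [0.7, 0.2, -3.9]
grip_width: 0.0447
grip_force: 45.0
```

Passing freely between the keepers; on to contact.

Emit:
drive_tool(deltas=[[[0, 0, 1, 0, 0, 0], [0, 0, 1, 0, 0, 0], [0, 0, 1, 0, 0, 0], [0, 0, 0.7, 0, 0, 0], [0, 0, 0, 0, 0, 0], [0, 0, 0, 0, 0, 0]]])

```text
time: 50.52
position: [0.5869, 0.0049, 0.1095]
tool_rot: [0.995, 0.1, 0.001, 0.0]
ft_force: [-2.3, 0.0, 7.2]
grip_width: 0.0446
grip_force: 45.0
```

Emit:
drive_tool(deltas=[[[0, 0, 0, 0, 0, 0], [0, 0, 0, 0, 0, 0], [0, 0, 0, 0, 0, 0], [0, 0, 0, 0, 0, 0], [0, 0, 0, 0, 0, 0], [0, 0, 0, 0, 0, 0]]], gripper=100)

```text
time: 51.02
position: [0.5874, 0.0048, 0.1083]
tool_rot: [0.995, 0.1, 0.001, 0.0]
ft_force: [0.5, -0.8, -0.5]
grip_width: 0.0771
grip_force: 0.0
```

Emit:
drive_tool(deltas=[[[0, 0, -10, 0, 0, 0], [0, 0, -40, 0, 0, 0], [0, 0, -41, 0, 0, 0], [0, 0, -41, 0, 0, 0], [0, 0, -41, 0, 0, 0], [0, 0, -22, 0, 0, 0], [-2, 0, 0, 0, 0, 0], [0, 0, 0, 0, 0, 0]]])

```text
time: 51.68
position: [0.5852, 0.0044, 0.305]
tool_rot: [0.995, 0.1, 0.002, 0.001]
ft_force: [-0.7, 0.6, -0.9]
grip_width: 0.0871
grip_force: 0.0
```

Emit:
drive_tool(deltas=[[[0, 0, 0, 0, 0, 0], [0, 0, 0, 0, 0, 0], [0, 0, 0, 0, 0, 0]]])

```text
time: 51.93
position: [0.5838, 0.0046, 0.3008]
tool_rot: [0.995, 0.1, -0.002, -0.001]
ft_force: [0.4, -0.3, 0.0]
grip_width: 0.0871
grip_force: 0.0
```

Run:
```python
from h import *
o,c=shot('wrist','w17'); print(o['position'])
def fit(c,tag,box=None):
  h=cv2.cvtColor(np.ascontiguousarray(c['img']),cv2.COLOR_RGB2HSV); m=cv2.inRange(h,np.array([5,150,50]),np.array([17,255,255]))
  n,l,s,ce=cv2.connectedComponentsWithStats(m)
  for i in range(1,n):
    if s[i,4]>60 and s[i,4]<900:
      print(tag,s[i,4],ce[i].round(1),s[i,:4],onz(o,c,*ce[i],.0865),onz(o,c,*ce[i],.1115))
fit(c,'w')
_,s=shot('side','s17'); fit(s,'side')
_,s0=shot('scene','c17'); fit(s0,'scene')
# difference with the start pictures in the lid area
for n,im,b in(('side',s,(160,260,230,345)),('scene',s0,(155,235,190,280))):
  a=cv2.imread(f'pics/{n}0.png')[:,:,::-1].astype(int); d=np.abs(a-im['img'].astype(int)).max(2)[b[0]:b[1],b[2]:b[3]]; print(n,(d>50).sum(),d.size)
```

```text
[0.58380211 0.00459927 0.30082155]
w 365 [184.6 173.5] [180 152  11  44] [0.5657 0.1008 0.0865] [0.572  0.0951 0.1115]
w 388 [334.1 174. ] [328 152  13  45] [ 0.6037 -0.0913  0.0865] [ 0.6073 -0.0835  0.1115]
w 395 [280.8 176.1] [276 157  11  40] [ 0.5872 -0.0234  0.0865] [ 0.592  -0.0204  0.1115]
w 375 [238.5 177. ] [233 158  11  39] [0.5751 0.0309 0.0865] [0.5807 0.0301 0.1115]
side 239 [46.3 70.3] [35 64 22 14] [-0.0079  1.337   0.0865] [-0.0059  1.2858  0.1115]
side 79 [311.1 130. ] [307 126  10  10] [0.8912 0.35   0.0865] [0.8724 0.3218 0.1115]
side 66 [265.6 195.7] [258 191  16  11] [0.5608 0.097  0.0865] [0.5496 0.0747 0.1115]
side 65 [280.1 203.4] [274 199  12  10] [0.5882 0.0427 0.0865] [0.5763 0.0216 0.1115]
side 118 [290.1 213.5] [284 207  14  14] [ 0.5962 -0.0127  0.0865] [ 0.5842 -0.0325  0.1115]
side 154 [303.2 236.5] [296 225  16  27] [ 0.5858 -0.1169  0.0865] [ 0.574  -0.1343  0.1115]
side 194 [350.  234.5] [342 226  17  16] [ 0.7215 -0.1748  0.0865] [ 0.7066 -0.1908  0.1115]
scene 134 [172.7 179.4] [166 174  14  12] [ 0.7482 -0.115   0.0865] [ 0.7581 -0.08    0.1115]
scene 131 [237.5 184.4] [231 178  14  14] [0.5695 0.0146 0.0865] [0.5851 0.0455 0.1115]
scene 155 [252.2 205.4] [245 195  16  27] [0.5805 0.135  0.0865] [0.5958 0.1621 0.1115]
scene 533 [186.2 293.2] [177 275  19  38] [0.8848 0.3547 0.0865] [0.8903 0.3748 0.1115]
scene 533 [205.3 299. ] [196 283  19  35] [0.8513 0.3926 0.0865] [0.8579 0.4114 0.1115]
side 1139 11500
scene 841 7200
```

```bash
python3 -c "
from h import *
print(ticket.hand_in())"
```

```text
the job is handed in; nothing more can be done
None
```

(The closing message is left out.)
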